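# Gauge two clay sleeves on the leaning pin and lock in the good one

## Task

Use the leaning gauge pin to find out which of the two terracotta sleeves fits it: leave the one that slides on fully home, down against the plate, and then swing the keeper bar shut over it until it stops in its catch. Stand the sleeve that jams upright in the small wooden reject tray; do not force a sleeve against the gauge, and do not disturb the glaze jar, the test tile or the small cup.

Things in the scene. Friction and masses are not known exactly. Their poses are not given: they have to be found in the camera images.
- gauge_stand: the fixed gauge stand: wooden foot 140x150x16 mm on the bench carrying the leaning gauge head. Origin under the middle of the foot on the bench; x points from its low front edge to its high rear edge
- gauge_head: the stand's sloping steel plate (88 x 150 mm in x, y) with its pin, 24 mm thick, 62 mm long, the last 10 mm tapering to a 10 mm nose, leaning 35 degrees from vertical to the stand's -x. Origin: the pin's foot on the plate; z along the pin to its tip, y level, x up the slope
- keeper_hinge (a point): point on the keeper's hinge axis (parallel to the pin), at y = +58 mm of the head, 73.5 mm above the plate, at the top of an 18 mm thick post
- catch (a point): the keeper's catch, at y = -47 mm of the head, 77 mm above the plate: a small bracket 24 x 10 mm on a post, top 86 mm above the plate, open to the head's +x
- keeper (a joint): hinge of the keeper bar, rad: 0 = shut in the catch, with the bar lying across the pin along the head's -y; grows to 2.1 as the bar swings open to +x (up the slope), turning about the head's z. Stiff enough to stay where it is left (about 0.07 N m). The bar is 14 mm wide and 8 mm thick, from 73.5 to 81.5 mm above the plate
- keeper_knob (a point): the wooden knob near the free end of the keeper bar, 125 mm from the hinge axis: a 16 mm thick upright cylinder, 30 mm tall, parallel to the pin. This point lies on its axis at mid height, 96.5 mm above the plate (15 mm above the bar)
- sleeve_a: one of two terracotta tubes, alike outside: 44 mm diameter, 70 mm long, 0.12 kg, standing upright on the bench. The bore of one passes the 24 mm pin with 4 mm to spare, that of the other is 3 mm too small and stops on the nose; where they stand does not tell which. Either end may go first. Origin at the tube's middle (35 mm above the bench), z along the tube
- sleeve_b: one of two terracotta tubes, alike outside: 44 mm diameter, 70 mm long, 0.12 kg, standing upright on the bench. The bore of one passes the 24 mm pin with 4 mm to spare, that of the other is 3 mm too small and stops on the nose; where they stand does not tell which. Either end may go first. Origin at the tube's middle (35 mm above the bench), z along the tube
- reject_tray: fixed shallow square tray of light wood, 110x110x22 mm outside, walls and floor 5 mm thick. Origin under its centre on the bench; x and y along its sides
- glaze_jar: bystander: grey glaze jar with screw lid, 65 mm diameter, 91 mm tall. Origin under its centre
- test_tile: bystander: L-shaped glaze test tile, 38x40 mm, 58 mm tall. Origin under its centre
- small_cup: bystander: small unglazed cup, 67 mm diameter, 48 mm tall. Origin under its centre

How it is judged (in metres and radians):
On the way, in this order (a step that is already met when the one before it is completed fails the run):
1. the sleeve that fits is fully home on the gauge pin while the keeper is still open (((z of sleeve_a in the frame of gauge_head between 0.031 and 0.039 m and x of sleeve_a in the frame of gauge_head between -0.005 and 0.005 m and y of sleeve_a in the frame of gauge_head between -0.005 and 0.005 m and angle between the z axis of sleeve_a and the z axis of gauge_head, either way round below 0.1 rad) or (z of sleeve_b in the frame of gauge_head between 0.031 and 0.039 m and x of sleeve_b in the frame of gauge_head between -0.005 and 0.005 m and y of sleeve_b in the frame of gauge_head between -0.005 and 0.005 m and angle between the z axis of sleeve_b and the z axis of gauge_head, either way round below 0.1 rad)) and value of joint keeper above 0.8 rad), for 0.2 s.
2. the keeper bar is shut over the sleeve (((z of sleeve_a in the frame of gauge_head between 0.031 and 0.039 m and x of sleeve_a in the frame of gauge_head between -0.005 and 0.005 m and y of sleeve_a in the frame of gauge_head between -0.005 and 0.005 m and angle between the z axis of sleeve_a and the z axis of gauge_head, either way round below 0.1 rad) or (z of sleeve_b in the frame of gauge_head between 0.031 and 0.039 m and x of sleeve_b in the frame of gauge_head between -0.005 and 0.005 m and y of sleeve_b in the frame of gauge_head between -0.005 and 0.005 m and angle between the z axis of sleeve_b and the z axis of gauge_head, either way round below 0.1 rad)) and value of joint keeper below 0.06 rad), for 0.2 s.
At the end, for the whole second after the job is handed in: Fitting sleeve home on the pin (middle 31-39 mm above the plate, within 5 mm and 0.1 rad of the pin's axis); keeper below 0.06 rad; tight sleeve upright (within 0.12 rad) on the reject tray's floor, axis within 40 mm of its centre along each side; all at rest (((z of sleeve_a in the frame of gauge_head between 0.031 and 0.039 m and x of sleeve_a in the frame of gauge_head between -0.005 and 0.005 m and y of sleeve_a in the frame of gauge_head between -0.005 and 0.005 m and angle between the z axis of sleeve_a and the z axis of gauge_head, either way round below 0.1 rad and x of sleeve_b in the frame of reject_tray between -0.04 and 0.04 m and y of sleeve_b in the frame of reject_tray between -0.04 and 0.04 m and z of sleeve_b in the frame of reject_tray between 0.034 and 0.046 m and angle between the z axis of sleeve_b and the z axis of reject_tray, either way round below 0.12 rad) or (z of sleeve_b in the frame of gauge_head between 0.031 and 0.039 m and x of sleeve_b in the frame of gauge_head between -0.005 and 0.005 m and y of sleeve_b in the frame of gauge_head between -0.005 and 0.005 m and angle between the z axis of sleeve_b and the z axis of gauge_head, either way round below 0.1 rad and x of sleeve_a in the frame of reject_tray between -0.04 and 0.04 m and y of sleeve_a in the frame of reject_tray between -0.04 and 0.04 m and z of sleeve_a in the frame of reject_tray between 0.034 and 0.046 m and angle between the z axis of sleeve_a and the z axis of reject_tray, either way round below 0.12 rad)) and value of joint keeper below 0.06 rad and velocity of joint keeper between -0.05 and 0.05 rad/s and linear speed of each of sleeve_a, sleeve_b below 0.02 m/s and angular speed of each of sleeve_a, sleeve_b below 0.2 rad/s); the robot touches nothing.
It fails at once if a sleeve is forced against the gauge (over 90 N) (contact force between any of sleeve_a, sleeve_b and gauge_stand above 90 N).
It fails at once if a bystander (glaze jar, test tile, small cup) is moved more than 25 mm (distance of any of glaze_jar, test_tile, small_cup from where it was at the start of the episode above 0.025 m).
It also fails if it takes over 72 s, if anything falls off the work surface, if the arm or the gripper's body presses on something with over 40 N, if the wrist force passes 120 N, or if a joint passes its speed limit or range.

## Robot

A 6-joint arm with a two-finger parallel gripper is mounted at the origin on a cart in front of the work surface, level with it; the furniture and walls round the work are solid. World frame = base frame: x ahead of the robot, y to its left, z up, the work surface at z = 0. Lengths are in m, angles in degrees, forces in N, time in s.
With the tool pointing down it reaches from about 0.35 to 0.875 m from the base axis. Payload 4.2 kg.
Tool frame: the origin (TCP) lies at the very end of the fingers, on their centre line; the grasp point (between the pads) lies 19 mm behind it; z points along the fingers, y is the line along which they close (so a half turn about z gives the same grasp; the last joint's range is limited). The gripper opens to 87 mm and grips with 3 to 60 N. Pads are 19 mm wide; open, the fingers measure 117 mm over their backs; the gripper's body (75 mm by 190 mm) begins 51 mm behind the grasp point.
Start: joints at [-53.938, 22.042, 0.453, 0, -68.411, -14.817], TCP at [0.226, -0.582, 0.223] pointing down, gripper open.
Joint ranges: [-179.83, 179.83], [-69.29, 118.12], [-61.27, 80.66], [-181.25, 117.63], [-171.15, -9.14], [-177.46, 177.46]. Speed limits (degrees/s): [159.86, 159.86, 180, 180, 180, 180].

## Interface

Orientations are given as a 3x3 rotation matrix whose columns are the frame's x, y, z axes.
In Python, from station import r gives the robot as it stands.
- The arm moves only by the tool jog_arm, never from a script. Its argument "plan" is text: rows parted by semicolons, each of 7 numbers parted by spaces: the shift along the tool's x, y, z normalised to -1 to 1, where 1 is 0.025 m, then the turn, a rotation vector about the tool's x, y, z normalised to -1 to 1, where 1 is 8 degrees, then the closure, from -1 (fully open) to 1 (shut). A call has exactly 10 rows; each row shifts and turns the commanded pose from where the row before left it, along the tool's axes as they then stand; what a row does not reach is not made up. A row lasts 1/10 s, in which the tool goes at most 50 mm and 8.59 degrees, less where a joint would pass 70% of its speed; a pose out of reach is approached as far as the arm can. A call with a number of a shift or a turn outside -1 to 1 is refused whole. A call with a gripper value outside its range is refused whole. The fingers move at their own pace and stop on an object; the grip force is fixed at half the most. Time passes only in rows, so rows that do not move let the fingers close, or fill a call up. It gives the time, the measured TCP pose, the force, the opening and the grip force at its end, in the units of the state.
- r.sense(): the state, without advancing time (a new reading comes with each control period).
- r.capture(name): name is "side" or "top" or "wrist"; returns (picture, depth): 400x640x3 uint8, red, green, blue; 400x640 float32, m along the optical axis (not along the pixel's ray), 0 where there is no reading.
- r.get_calibration(name): a dict with "mtx" (3x3 intrinsics, pixels), "distortion" ([k1, k2, p1, p2, k3] as OpenCV has them; the pictures are not rectified), "extrinsics" (4x4, takes a point from camera to world coordinates). Camera axes: x right, y up, looking along -z (the intrinsics and any distortion apply to the point x, -y, -z); pixel columns grow to the right and rows downward; lengths in m; the calibration is good to about 2 mm. A picture is of the moment at which its call begins: read the wrist's pose just before it. get_calibration takes no time and is no camera call; for the wrist camera it gives the pose at the moment of the call.
- r.finish_job(): hands the job in; it is judged then, once.
The state is a dict: "time_s": time; "joints": joint angles; "joint_velocities": joint speeds; "effort": joint torques, N m; "tcp_pos": TCP position; "ee_rot": TCP orientation; "wrist_force": force on the tool from outside, world axes, zero at the start; "moment": the same for the moment, N m; "gripper_width": opening from 0.0 (shut) to 1.0 (fully open); "gripper_force": force on a finger pad.
Only numpy, scipy, OpenCV 4.12 (cv2) and the standard library are available. Lean on these libraries where they do the work, as an engineer would, in place of code of your own. Each camera call takes 0.05 s, during which the arm holds its last target. There are 200 camera calls.

## Working session

There is one attempt and no reset: what is moved stays moved. The work goes in short steps, Python scripts to look and compute and a tool call to move; the robot and the scene stay as the last step left them, time stands still between calls to the robot, and variables do not carry over. Pictures are saved under pics/ and viewed, at most 10 in all, crops included, and the job is handed in when it is done.

Besides the shell and the picture viewer there is one more tool, called after ">>>" by a JSON object that holds its "name" and its "arguments". jog_arm: Moves the arm, as the interface text tells. Scaled input: -1 to 1 covers 0.025 m each way for a shift and 8 degrees each way for a turn. Its arguments: {"type":"object","properties":{"plan":{"type":"string"}},"required":["plan"]}

```bash
mkdir -p pics; ls; python3 - <<'E'
from station import r
import cv2,numpy as np
for n in("top","side"):
    im,d=r.capture(n); c=r.get_calibration(n)
    np.savez(f"pics/{n}0.npz",im=im,d=d,**{k:np.array(v) for k,v in c.items()})
    cv2.imwrite(f"pics/{n}0.png",im[:,:,::-1]); print(n,np.round(c["mtx"],1).tolist(),c["distortion"],np.round(c["extrinsics"],3).tolist(),(d>0).mean())
s=r.sense();print(s)
E
```

```text
pics
top [[404.6, 0.0, 317.9], [0.0, 404.6, 196.3], [0.0, 0.0, 1.0]] [-0.04805601  0.          0.          0.          0.        ] [[-0.016, 0.997, -0.081, 0.43], [-1.0, -0.017, -0.01, 0.05], [-0.012, 0.081, 0.997, 1.299], [0.0, 0.0, 0.0, 1.0]] 0.9960546875
side [[496.7, 0.0, 330.5], [0.0, 496.7, 202.0], [0.0, 0.0, 1.0]] [0.02223467 0.         0.         0.         0.        ] [[-0.986, 0.122, -0.117, 0.36], [-0.168, -0.631, 0.757, 1.24], [0.019, 0.766, 0.642, 1.089], [0.0, 0.0, 0.0, 1.0]] 0.964046875
{'time_s': 0.1, 'joints': array([-5.39378291e+01,  2.20872730e+01,  3.86166851e-01, -2.57726739e-02,
       -6.84108169e+01, -1.48163681e+01]), 'joint_velocities': array([ 0.02640497, -0.13427574,  0.18998457,  0.11861705,  0.04876587,
        0.09207017]), 'effort': array([ 5.38856348e-04, -3.91690135e+01,  1.87937468e+01,  4.23188657e+00,
        1.35040213e-02, -6.44811462e-05]), 'tcp_pos': array([ 0.22629613, -0.58200518,  0.2215483 ]), 'ee_rot': array([[-9.32094489e-01, -3.62214307e-01, -8.11773490e-04],
       [-3.62215204e-01,  9.32092707e-01,  1.82529275e-03],
       [ 9.55010013e-05,  1.99538201e-03, -9.99998005e-01]]), 'wrist_force': array([ 0.45960836, -0.41410369, -0.48946479]), 'moment': array([-0.02544251,  0.02048139, -0.05129949]), 'gripper_force': 0.0, 'gripper_width': 0.997716152839326}
```

View pics/top0.png

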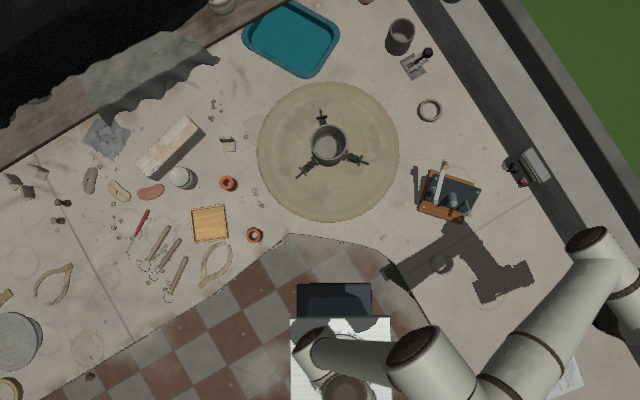

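View pics/side0.png

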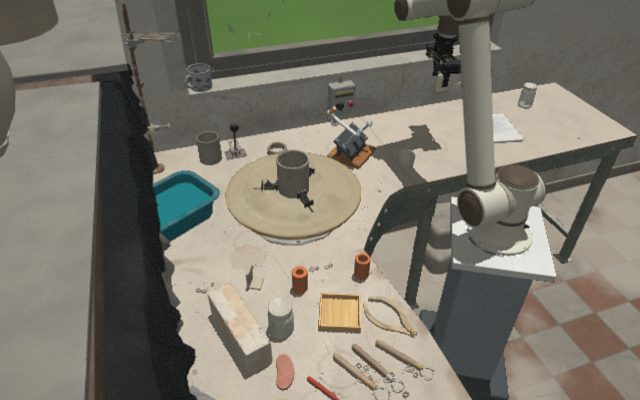

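The top view shows sleeves at (228,184) and (254,235), and the tray at (209,223). The jar is at (181,177), the tile at (228,143), the gauge stand around (448,193) and the cup probably at (441,262). The wheel's pot at (328,146) stands between the sleeves and the stand.

```bash
cat > h.py <<'E'
import numpy as np,cv2
def load(f):
    z=np.load(f); return {k:z[k] for k in z}
def rays(c,px):
    p=cv2.undistortPoints(np.float64(px).reshape(-1,1,2),c["mtx"],c["distortion"]).reshape(-1,2)
    return np.c_[p[:,0],-p[:,1],-np.ones(len(p))]
def cloud(c):
    v,u=np.mgrid[:400,:640]; R=rays(c,np.stack([u,v],-1).reshape(-1,2)*1.0)
    P=R*c["d"].reshape(-1,1); E=c["extrinsics"]
    return (P@E[:3,:3].T+E[:3,3]).reshape(400,640,3)
def onplane(c,px,z):
    E=c["extrinsics"];D=rays(c,px)@E[:3,:3].T
    return E[:3,3]+D*((z-E[2,3])/D[:,2])[:,None]
def proj(c,P):
    E=np.linalg.inv(c["extrinsics"]);Q=np.atleast_2d(P)@E[:3,:3].T+E[:3,3]
    return cv2.projectPoints(Q*[1,-1,-1],np.zeros(3),np.zeros(3),c["mtx"],c["distortion"])[0].reshape(-1,2)
E
python3 - <<'E'
from h import *
for n in("top","side"):
    c=load(f"pics/{n}0.npz");W=cloud(c);im=c["im"]
    h=cv2.cvtColor(im,cv2.COLOR_RGB2HSV)
    ter=((h[...,0]<12)&(h[...,1]>150)&(h[...,2]>60)).astype(np.uint8)
    k,l,s,ce=cv2.connectedComponentsWithStats(ter)
    for i in range(1,k):
        if s[i,4]>40:
            P=W[l==i];t=P[(P[:,2]>.062)&(P[:,2]<.078)]
            print(n,ce[i].round(),s[i,4],"med",np.median(P,0).round(3),"top",len(t),(t.min(0)+t.max(0)).round(4)/2 if len(t) else"")
    for nm,u,v in([("tray",209,223),("jar",181,177),("tile",228,143),("cup",441,262),("pot",328,128),("rim",312,146),("bench",270,240),("hand",441,240)] if n=="top" else [("jar",280,305),("potrim",293,155),("knob",333,112)]):
        print(nm,W[v,u].round(3))
c=load("pics/top0.npz");W=cloud(c)
a=cv2.resize(c["im"][150:230,400:500],None,fx=6,fy=6,interpolation=cv2.INTER_CUBIC)
c=load("pics/side0.npz")
b=cv2.resize(c["im"][95:175,315:390],None,fx=6,fy=6,interpolation=cv2.INTER_CUBIC)
b=cv2.resize(b,(350,480)) if 0 else b[:480,:200*2]
cv2.imwrite("pics/stand.png",np.hstack([a[:,:400],b])[:,:,::-1])
# plate normal
P=W[150:230,400:500].reshape(-1,3)
P=P[P[:,2]>.015];print(P.min(0),P.max(0))
E
```

```text
top [228. 183.] 137 med [0.577 0.341 0.068] top 97 [0.57705 0.3428  0.06945]
top [142. 222.] 67 med [0.464 0.632 0.011] top 0 
top [254. 235.] 79 med [0.415 0.261 0.069] top 66 [0.4152  0.26005 0.06865]
tray [0.455 0.414 0.007]
jar [0.594 0.477 0.092]
tile [0.713 0.353 0.01 ]
cup [ 0.32  -0.323  0.008]
pot [0.71  0.03  0.193]
rim [0.663 0.076 0.176]
bench [ 0.398  0.219 -0.001]
hand [ 0.389 -0.329 -0.002]
side [362. 260.] 81 med [0.417 0.261 0.067] top 61 [0.41515 0.26325 0.06805]
side [299. 273.] 111 med [0.58  0.347 0.069] top 98 [0.57915 0.34625 0.06915]
side [321. 388.] 120 med [0.465 0.636 0.012] top 0 
jar [0.598 0.482 0.092]
potrim [ 0.676 -0.015  0.199]
knob [ 0.629 -0.513  0.078]
[ 0.4295017  -0.42710125  0.01501458] [0.6157874  0.05011954 1.29901841]
```

View pics/stand.png

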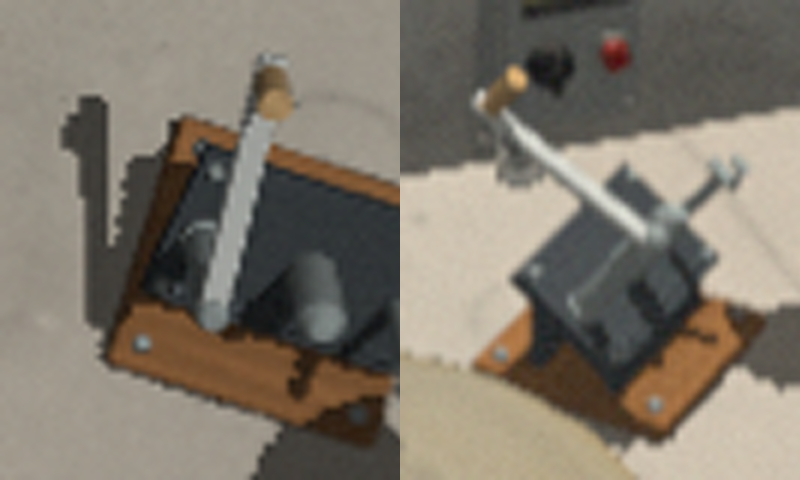

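The stand crop shows the foot's front corners at about (418,210) and (463,223) in the top image and its rear-left corner at (431,170). The pin tip is at about (454,203). The keeper is open, with its bar pointing up the slope and its knob at about (445,164).

```bash
python3 - <<'E'
from h import *
c=load("pics/top0.npz");W=cloud(c)
F=onplane(c,[[418,209.7],[463.3,223.3],[430.8,169.7]],.016);print(F.round(4),np.linalg.norm(F[1]-F[0]),np.linalg.norm(F[2]-F[0]))
d=F[0]-F[1]; print("yaw from front edge (y axis)",np.degrees(np.arctan2(-d[0],d[1])))
d=F[2]-F[0]; print("yaw from side",np.degrees(np.arctan2(d[1],d[0])))
for n in("top","side"):
    c=load(f"pics/{n}0.npz");W=cloud(c)
    P=W.reshape(-1,3);im=c["im"].reshape(-1,3).astype(int)
    m=(np.abs(P[:,0]-.49)<.12)&(np.abs(P[:,1]+.31)<.12)&(P[:,2]>.02)&(P[:,2]<.25);P=P[m];im=im[m]
    print(n,len(P))
    rng=np.random.default_rng(0);best=0
    for _ in range(1500):
        a,b,e=P[rng.choice(len(P),3,False)];N=np.cross(b-a,e-a);q=np.linalg.norm(N)
        if q<1e-6:continue
        N/=q;N*=np.sign(N[2]) or 1
        if abs(np.degrees(np.arccos(N[2]))-35)>8:continue
        k=np.abs((P-a)@N)<.003
        if k.sum()>best:best=k.sum();K=k
    Q=P[K];ce=Q.mean(0);N=np.linalg.svd(Q-ce)[2][2];N*=np.sign(N[2])
    print("plate",best,N.round(3),"tilt",np.degrees(np.arccos(N[2])).round(1),"az",np.degrees(np.arctan2(-N[1],-N[0])).round(1),ce.round(3))
    h=(P-ce)@N
    print("h percentiles",np.percentile(h,[1,50,90,99]).round(3))
    for lo,hi in((.01,.05),(.05,.07),(.07,.085),(.085,.12)):
        k=(h>lo)&(h<hi);print(lo,hi);print(np.c_[P[k],h[k]][:40:2].round(3).tolist())
    np.savez(f"pics/plate_{n}.npz",N=N,ce=ce)
E
```

```text
[[ 0.4862 -0.2537  0.016 ]
 [ 0.4405 -0.3965  0.016 ]
 [ 0.6135 -0.2994  0.016 ]] 0.1499512823065109 0.13532978898870499
yaw from front edge (y axis) -17.731489597141053
yaw from side -19.767813950013025
top 1512
plate 774 [-0.541  0.189  0.819] tilt 35.0 az -19.2 [ 0.531 -0.351  0.071]
h percentiles [-0.01   0.001  0.082  0.111]
0.01 0.05
[[0.548, -0.286, 0.082, 0.012], [0.545, -0.284, 0.088, 0.019], [0.545, -0.291, 0.085, 0.015], [0.542, -0.282, 0.086, 0.019], [0.542, -0.287, 0.087, 0.02], [0.538, -0.279, 0.095, 0.03], [0.538, -0.285, 0.095, 0.028], [0.535, -0.279, 0.096, 0.032], [0.534, -0.284, 0.099, 0.034], [0.531, -0.277, 0.101, 0.039], [0.531, -0.282, 0.106, 0.042], [0.529, -0.275, 0.096, 0.036], [0.528, -0.277, 0.11, 0.048], [0.529, -0.337, 0.082, 0.012], [0.528, -0.341, 0.088, 0.017], [0.528, -0.347, 0.089, 0.017], [0.525, -0.275, 0.108, 0.048], [0.526, -0.335, 0.088, 0.02], [0.525, -0.34, 0.09, 0.021], [0.525, -0.347, 0.089, 0.019]]
0.05 0.07
[[0.524, -0.277, 0.112, 0.051], [0.521, -0.275, 0.119, 0.059], [0.518, -0.274, 0.12, 0.062], [0.512, -0.332, 0.115, 0.05], [0.509, -0
[... 3640 characters left out ...]
0.183, 0.08], [0.57, -0.292, 0.18, 0.081], [0.578, -0.28, 0.182, 0.08]]
0.085 0.12
[[0.594, -0.277, 0.238, 0.118], [0.597, -0.274, 0.235, 0.115], [0.591, -0.281, 0.232, 0.114], [0.603, -0.291, 0.221, 0.097], [0.592, -0.27, 0.234, 0.117], [0.588, -0.286, 0.225, 0.109], [0.602, -0.285, 0.221, 0.098], [0.593, -0.273, 0.228, 0.111], [0.586, -0.276, 0.227, 0.114], [0.604, -0.279, 0.219, 0.097], [0.597, -0.277, 0.221, 0.103], [0.591, -0.282, 0.219, 0.103], [0.604, -0.281, 0.215, 0.093], [0.596, -0.272, 0.221, 0.104], [0.608, -0.282, 0.21, 0.086], [0.601, -0.28, 0.211, 0.092], [0.604, -0.282, 0.206, 0.085], [0.603, -0.275, 0.206, 0.087], [0.468, -0.367, 0.141, 0.088], [0.557, -0.279, 0.177, 0.087]]
```

```bash
cat >> h.py <<'E'
from scipy.spatial.transform import Rotation as Ro
AZ=-18.8; TILT=35
def head(az=AZ):
    return Ro.from_euler("ZY",[az,-TILT],degrees=True).as_matrix()
def toolR(tilt,az=AZ):  # tool z=-N, tool y=-head x
    H=Ro.from_euler("ZY",[az,-tilt],degrees=True).as_matrix()
    return np.c_[-H[:,1],-H[:,0],-H[:,2]]
def plan(p,R,s,say=True):
    """n equal rows from sensed state s to pose p,R ; prints units per row"""
    R0=s["ee_rot"];p0=s["tcp_pos"];w=Ro.from_matrix(R0.T@R).as_rotvec()
    for n in range(1,200):
        wr=Ro.from_rotvec(w/n).as_matrix();A=np.zeros((3,3));M=R0.copy()
        for _ in range(n): A+=M; M=M@wr
        v=np.linalg.solve(A,np.array(p)-p0)
        row=np.r_[v/.025,np.degrees(w/n)/8]
        if abs(row).max()<=.97 and (n<6 or n%1==0):break
    N=-(-n//10)*10
    print("rows",n,row.round(3), "dist",np.linalg.norm(np.array(p)-p0).round(3))
    return row,n
def planN(p,R,s,n):
    R0=s["ee_rot"];p0=s["tcp_pos"];w=Ro.from_matrix(R0.T@R).as_rotvec()
    wr=Ro.from_rotvec(w/n).as_matrix();A=np.zeros((3,3));M=R0.copy()
    for _ in range(n): A+=M; M=M@wr
    v=np.linalg.solve(A,np.array(p)-p0);row=np.r_[v/.025,np.degrees(w/n)/8]
    print("rows",n,*row.round(3))
E
python3 - <<'E'
from h import *
from station import r
s=r.sense();H=head();print(H.round(3))
c=r.get_calibration("wrist")["extrinsics"];T=np.eye(4);T[:3,:3]=s["ee_rot"];T[:3,3]=s["tcp_pos"]
print((np.linalg.inv(T)@c).round(3),r.get_calibration("wrist")["mtx"][0][0])
tip=np.array([.4965,-.333,.1205])
planN(tip+H[:,2]*.14,toolR(35),s,15); planN(tip+H[:,2]*.14,toolR(35),s,20)
E
```

```text
[[ 0.775  0.322 -0.543]
 [-0.264  0.947  0.185]
 [ 0.574 -0.     0.819]]
[[ 0.     0.971  0.24   0.064]
 [ 1.    -0.     0.001 -0.001]
 [ 0.001  0.24  -0.971 -0.161]
 [ 0.     0.     0.     1.   ]] 347.3968642683986
rows 15 -0.913 0.161 -0.042 0.274 -0.127 -0.403
rows 20 -0.685 0.116 -0.031 0.205 -0.095 -0.302
```

>>> {"name": "jog_arm", "arguments": {"plan": "-0.685 0.116 -0.031 0.205 -0.095 -0.302 -1;-0.685 0.116 -0.031 0.205 -0.095 -0.302 -1;-0.685 0.116 -0.031 0.205 -0.095 -0.302 -1;-0.685 0.116 -0.031 0.205 -0.095 -0.302 -1;-0.685 0.116 -0.031 0.205 -0.095 -0.302 -1;-0.685 0.116 -0.031 0.205 -0.095 -0.302 -1;-0.685 0.116 -0.031 0.205 -0.095 -0.302 -1;-0.685 0.116 -0.031 0.205 -0.095 -0.302 -1;-0.685 0.116 -0.031 0.205 -0.095 -0.302 -1;-0.685 0.116 -0.031 0.205 -0.095 -0.302 -1"}}

```text
time_s: 1.1
tcp_pos: [0.3542, -0.466, 0.233]
ee_rot: [[-0.689, -0.675, 0.263], [-0.721, 0.674, -0.162], [-0.068, -0.301, -0.951]]
wrist_force: [0.1, 0.3, -0.1]
gripper_width: 1.001
gripper_force: 0.0
```

>>> {"name": "jog_arm", "arguments": {"plan": "-0.685 0.116 -0.031 0.205 -0.095 -0.302 -1;-0.685 0.116 -0.031 0.205 -0.095 -0.302 -1;-0.685 0.116 -0.031 0.205 -0.095 -0.302 -1;-0.685 0.116 -0.031 0.205 -0.095 -0.302 -1;-0.685 0.116 -0.031 0.205 -0.095 -0.302 -1;-0.685 0.116 -0.031 0.205 -0.095 -0.302 -1;-0.685 0.116 -0.031 0.205 -0.095 -0.302 -1;-0.685 0.116 -0.031 0.205 -0.095 -0.302 -1;-0.685 0.116 -0.031 0.205 -0.095 -0.302 -1;-0.685 0.116 -0.031 0.205 -0.095 -0.302 -1"}}

```text
time_s: 2.1
tcp_pos: [0.4205, -0.307, 0.2359]
ee_rot: [[-0.322, -0.775, 0.544], [-0.947, 0.262, -0.186], [0.001, -0.575, -0.818]]
wrist_force: [0.5, -0.6, -0.7]
gripper_width: 0.999
gripper_force: 0.0
```

```bash
python3 - <<'E'
from h import *
from station import r
s=r.sense();print(s["tcp_pos"],(s["ee_rot"]-toolR(35)).round(3).tolist(),s["joints"].round(1),abs(s["joint_velocities"]).max())
c=r.get_calibration("wrist");im,d=r.capture("wrist")
np.savez("pics/w1.npz",im=im,d=d,R=s["ee_rot"],p=s["tcp_pos"],**{k:np.array(v) for k,v in c.items()})
cv2.imwrite("pics/w1.png",im[:,:,::-1])
E
```

```text
[ 0.42051918 -0.30699159  0.23588405] [[0.001, 0.0, 0.001], [-0.0, -0.002, -0.001], [0.001, -0.001, 0.001]] [-17.9  -3.  -38.    1.5 -20.   -2.1] 31.191087170904044
```

View pics/w1.png

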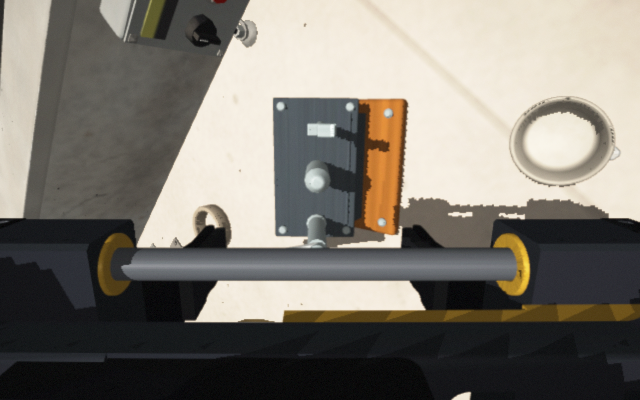

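The wrist view shows the plate spanning columns 274–355 and rows 97–236. The pin tip is near (317,180), the catch near (322,130), and the hinge post near (316,228) is half hidden by the gripper. The cup is at (562,140).

```bash
python3 - <<'E'
from h import *
c=load("pics/w1.npz");W=cloud(c)
# plate plane from plate pixels
m=np.zeros((400,640),bool);m[102:230,278:300]=1
P=W[m];ce=np.median(P,0);Q=P[np.abs((P-ce)@head()[:,2])<.006];ce=Q.mean(0);N=np.linalg.svd(Q-ce)[2][2];N*=np.sign(N[2])
print("N",N.round(4),"tilt",np.degrees(np.arccos(N[2])),"az",np.degrees(np.arctan2(-N[1],-N[0])),ce)
# plate edges by gray level along rows/cols -> on plate plane
def onpl(px,off=0):
    E=c["extrinsics"];D=rays(c,px)@E[:3,:3].T;t=((ce+N*off-E[:3,3])@N)/(D@N);return E[:3,3]+D*t[:,None]
g=cv2.cvtColor(c["im"],cv2.COLOR_RGB2GRAY).astype(int)
rows=np.arange(140,200,5);L=[[264+np.argmin(np.diff(g[v,264:284]))+.5,v] for v in rows]
print(L[::3]);E=onpl(L);f=np.polyfit(E[:,1],E[:,0],1);print("yaw from upper edge",np.degrees(np.arctan(-f[0])))
# pin tip disc
w=(W-ce)@N
m=np.zeros_like(m);m[155:200,300:345]=1
print("h in tip max",np.percentile(w[m],[90,97,99.5]))
hs=.062
k=m&(w>.0585)&(w<.067);v,u=np.nonzero(k);print("tip px",u.mean(),v.mean(),k.sum(),"h",w[k].mean(),"pt",W[k].mean(0).round(4))
np.set_printoptions(linewidth=250);print((w[164:200:2,300:340:2]*1000).round().astype(int))
print(g[164:200:2,300:340:2])
E
```

```text
N [-0.5515  0.1956  0.8109] tilt 35.81604798099317 az -19.523761816431236 [ 0.54945643 -0.35949514  0.08443507]
[[np.float64(273.5), np.int64(140)], [np.float64(273.5), np.int64(155)], [np.float64(273.5), np.int64(170)], [np.float64(274.5), np.int64(185)]]
yaw from upper edge -19.363449826554497
h in tip max [0.06021548 0.06225344 0.06315552]
tip px 317.64528301886793 181.35094339622643 265 h 0.061172920037999894 pt [ 0.4943 -0.3366  0.1168]
[[  1  -1   0   1   2  16  27  31  32  32  30  27  20   2   1   1   1   1   0   1]
 [  0   0   0   0  18  31  39  41  44  46  42  39  33  19   2   1   0   0   0  -1]
 [ -1   0   1   0  30  43  51  52  53  53  53  50  47  35  -1   1   1   0   1   2]
 [ -1  -2   1  14  43  52  54  55  56  55  55  54  54  47  34   1   1  -1   0   1]
 [ -1   0   1  35  53  55  56  56  58  59  58  56  57  53  47   0   1  -1   1   1]
 [  1  -1   0  52  54  56  59  58  61  61  61  60  57  56  53   1   1   0   0   0]
 [  0   0   1  54  56  59  59  61  62  61  62  61  60  58  55   0   1   1  -1   2]
 [  0  -1  -2  54  57  61  62  62  63  62  62  62  61  58  54  48   1   0
[... 1635 characters left out ...]
03 134  87  83  50  38  38  41  42]
 [ 91  91 101 200 206 205 225 218 218 215 213 189 117  87  79  44  39  40  46  41]
 [ 93  93  94 157 198 204 215 218 214 213 205 156  98  83  80  65  40  39  38  42]
 [ 89  90  91 102 159 180 185 194 192 182 154 109  83  81  89  88  74  46  45  42]
 [ 92  91  92  92 102 144 158 152 142 127 106  90  84  90  91  89  88  87  90  86]
 [ 90  91  92  92  89  96 110 108 119 114  93  89  86  88  90  89  86  88  90  90]
 [ 92  91  93  91  92  91  91  88  91  92  93  91  87  92  89  88  86  86  93  90]
 [ 91  93  92  93  92  90  91  90  89  92  90  91  90  93  89  90  87  90  91  91]
 [ 89  90  92  92  90  90  91  90  88  93  92  90  88  89  91  89  86  88  92  88]]
```

```bash
cat >> h.py <<'E'
def fit(c):
    W=cloud(c);m=np.zeros((400,640),bool);m[102:230,278:300]=1
    P=W[m];ce=np.median(P,0);Q=P[np.abs((P-ce)@head()[:,2])<.006];ce=Q.mean(0);N=np.linalg.svd(Q-ce)[2][2];N*=np.sign(N[2])
    w=(W-ce)@N;m[:]=0;m[150:205,295:350]=1;k=m&(w>.0605)&(w<.066)
    print("tilt",np.degrees(np.arccos(N[2])),"az",np.degrees(np.arctan2(-N[1],-N[0])),"n",k.sum(),"tip",W[k].mean(0).round(4))
E
python3 - <<'E'
from h import *
from station import r
s=r.sense();print(s["tcp_pos"],abs(s["joint_velocities"]).max())
c=r.get_calibration("wrist");im,d=r.capture("wrist");s=r.sense();print(s["tcp_pos"],s["joint_velocities"].round(1))
fit(dict(im=im,d=d,**c)); fit(load("pics/w1.npz"))
for n in("top","side"):
    c=load(f"pics/{n}0.npz");W=cloud(c).reshape(-1,3);N=head(-19.3)[:,2];q=np.load(f"pics/plate_{n}.npz")
    w=(W-q["ce"])@N;k=(w>.0595)&(w<.066)&(np.linalg.norm(W[:,:2]-[.4965,-.334],axis=1)<.012);print(n,k.sum(),W[k].mean(0).round(4))
s=r.sense()
planN([.415,.260,.20],toolR(0,-19.3),s,30)
planN([.40,.05,.25],toolR(0,-19.3),s,17)
E
```

```text
[ 0.41891263 -0.30535301  0.23453651] 6.158912781808896
[ 0.41908648 -0.30610774  0.23476132] [-1.5  1.3  3.5 -0.4 -1.7  0.6]
tilt 35.63277696977146 az -19.24333215864818 n 184 tip [ 0.4939 -0.3365  0.1175]
tilt 35.81604798099317 az -19.523761816431236 n 186 tip [ 0.4939 -0.3366  0.1174]
top 19 [ 0.496  -0.3335  0.1197]
side 8 [ 0.4966 -0.333   0.1194]
rows 30 -0.712 0.257 -0.034 -0.145 0.001 0.002
rows 17 -0.778 0.292 -0.136 -0.257 0.001 0.004
```

>>> {"name": "jog_arm", "arguments": {"plan": "-0.712 0.257 -0.034 -0.145 0 0 -1;-0.712 0.257 -0.034 -0.145 0 0 -1;-0.712 0.257 -0.034 -0.145 0 0 -1;-0.712 0.257 -0.034 -0.145 0 0 -1;-0.712 0.257 -0.034 -0.145 0 0 -1;-0.712 0.257 -0.034 -0.145 0 0 -1;-0.712 0.257 -0.034 -0.145 0 0 -1;-0.712 0.257 -0.034 -0.145 0 0 -1;-0.712 0.257 -0.034 -0.145 0 0 -1;-0.712 0.257 -0.034 -0.145 0 0 -1"}}

```text
time_s: 3.2
tcp_pos: [0.4215, -0.1197, 0.2115]
ee_rot: [[-0.324, -0.868, 0.375], [-0.946, 0.297, -0.13], [0.001, -0.397, -0.918]]
wrist_force: [1.1, 0.1, -0.4]
gripper_width: 1.001
gripper_force: 0.0
```

>>> {"name": "jog_arm", "arguments": {"plan": "-0.712 0.257 -0.034 -0.145 0 0 -1;-0.712 0.257 -0.034 -0.145 0 0 -1;-0.712 0.257 -0.034 -0.145 0 0 -1;-0.712 0.257 -0.034 -0.145 0 0 -1;-0.712 0.257 -0.034 -0.145 0 0 -1;-0.712 0.257 -0.034 -0.145 0 0 -1;-0.712 0.257 -0.034 -0.145 0 0 -1;-0.712 0.257 -0.034 -0.145 0 0 -1;-0.712 0.257 -0.034 -0.145 0 0 -1;-0.712 0.257 -0.034 -0.145 0 0 -1"}}

```text
time_s: 4.2
tcp_pos: [0.419, 0.0696, 0.1993]
ee_rot: [[-0.324, -0.926, 0.193], [-0.946, 0.317, -0.067], [0.001, -0.204, -0.979]]
wrist_force: [-0.7, -0.3, 0.2]
gripper_width: 1.003
gripper_force: 0.0
```

>>> {"name": "jog_arm", "arguments": {"plan": "-0.712 0.257 -0.034 -0.145 0 0 -1;-0.712 0.257 -0.034 -0.145 0 0 -1;-0.712 0.257 -0.034 -0.145 0 0 -1;-0.712 0.257 -0.034 -0.145 0 0 -1;-0.712 0.257 -0.034 -0.145 0 0 -1;-0.712 0.257 -0.034 -0.145 0 0 -1;-0.712 0.257 -0.034 -0.145 0 0 -1;-0.712 0.257 -0.034 -0.145 0 0 -1;-0.712 0.257 -0.034 -0.145 0 0 -1;-0.712 0.257 -0.034 -0.145 0 0 -1"}}

```text
time_s: 5.2
tcp_pos: [0.4152, 0.2594, 0.1999]
ee_rot: [[-0.324, -0.946, 0.002], [-0.946, 0.324, -0.002], [0.001, -0.003, -1.0]]
wrist_force: [1.0, -0.4, 0.3]
gripper_width: 1.002
gripper_force: 0.0
```

```bash
cat > look.py <<'E'
from h import *
from station import r
import sys
s=r.sense();print(s["tcp_pos"],abs(s["joint_velocities"]).max().round(1))
c=r.get_calibration("wrist");im,d=r.capture("wrist")
cc=dict(im=im,d=d,**c);W=cloud(cc)
h=cv2.cvtColor(im,cv2.COLOR_RGB2HSV)
ter=((h[...,0]<14)|(h[...,0]>172))&(h[...,1]>120)
k=ter&(W[...,2]>.06)&(W[...,2]<.08);v,u=np.nonzero(k)
P=W[k];
if len(P):
    hull=cv2.convexHull(np.float32(P[:,:2]));print("top",k.sum(),u.mean(),v.mean(),"centre",cv2.minEnclosingCircle(hull),P[:,2].mean())
    rr=np.linalg.norm(P[:,:2]-np.array(cv2.minEnclosingCircle(hull)[0]),axis=1);print("radius pct",np.percentile(rr,[1,5,50,95,99]).round(4))
cv2.imwrite(f"pics/{sys.argv[1]}.png",im[:,:,::-1])
E
python3 look.py w2
python3 - <<'E'
from h import *
for n in("top","side"):
    c=load(f"pics/{n}0.npz");W=cloud(c);h=cv2.cvtColor(c["im"],cv2.COLOR_RGB2HSV)
    for x,y in((.577,.344),(.415,.261)):
        k=(np.linalg.norm(W[...,:2]-[x,y],axis=-1)<.03)&(W[...,2]>.064)&(W[...,2]<.076);P=W[k]
        ce,R=cv2.minEnclosingCircle(cv2.convexHull(np.float32(P[:,:2])));q=np.linalg.norm(P[:,:2]-ce,axis=1);print(n,x,k.sum(),ce,R,np.percentile(q,[1,5,10,20]).round(4))
E
```

```text
[0.41515757 0.25942479 0.19990676] 22.3
top 1312 307.5609756097561 197.77743902439025 centre ((0.4811115860939026, 0.2979336380958557), 0.09813640266656876) 0.06820534056240635
radius pct [0.0563 0.0588 0.0806 0.0956 0.0975]
top 0.577 127 (0.577843189239502, 0.343296617269516) 0.022104499861598015 [0.0103 0.0113 0.0118 0.0135]
top 0.415 101 (0.4136715829372406, 0.2608359456062317) 0.02174156904220581 [0.0132 0.0138 0.0144 0.0155]
side 0.577 133 (0.578436017036438, 0.34668928384780884) 0.022941511124372482 [0.0087 0.0105 0.0119 0.013 ]
side 0.415 96 (0.41634801030158997, 0.2646797299385071) 0.022974330931901932 [0.0123 0.0132 0.0141 0.0158]
```

```bash
sed -i 's/k=ter&(W\[...,2\]>.06)&(W\[...,2\]<.08)/k=(np.linalg.norm(W[...,:2]-[float(sys.argv[2]),float(sys.argv[3])],axis=-1)<.032)\&(W[...,2]>.055)\&(W[...,2]<.085)/' look.py; python3 look.py w3 .415 .261;  python3 - <<'E'
from h import *
from station import r
s=r.sense()
planN([.4150,.2605,.033],toolR(0,-19.3),s,10)
E
```

```text
[0.41634671 0.2620238  0.20014835] 2.2
top 1337 316.16903515332837 185.11443530291697 centre ((0.41453564167022705, 0.26036813855171204), 0.022004209458827972) 0.06779358852684043
radius pct [0.0137 0.0139 0.0179 0.0215 0.0218]
rows 10 0.001 0.005 0.668 -0.003 -0.0 0.006
```

View pics/w3.png

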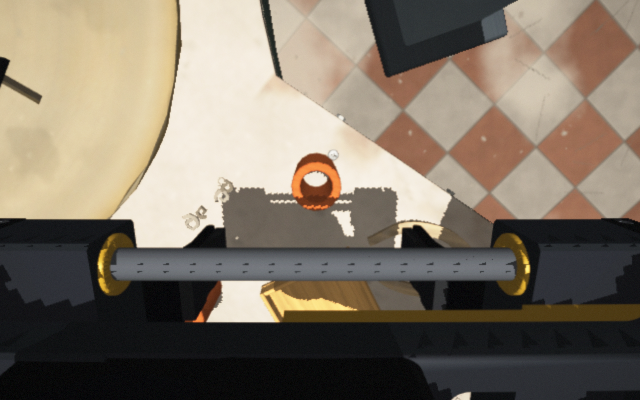

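The near sleeve is at (316,182). Its bore radius measures about 14 mm, so it should be the one that fits.

>>> {"name": "jog_arm", "arguments": {"plan": "0 0 0.668 0 0 0 -1;0 0 0.668 0 0 0 -1;0 0 0.668 0 0 0 -1;0 0 0.668 0 0 0 -1;0 0 0.668 0 0 0 -1;0 0 0.668 0 0 0 -1;0 0 0.668 0 0 0 -1;0 0 0.668 0 0 0 -1;0 0 0.668 0 0 0 -1;0 0 0.668 0 0 0 -1"}}

```text
time_s: 6.3
tcp_pos: [0.4157, 0.2575, 0.0324]
ee_rot: [[-0.324, -0.946, 0.003], [-0.946, 0.324, -0.003], [0.001, -0.004, -1.0]]
wrist_force: [0.2, 0.9, 0.2]
gripper_width: 1.0
gripper_force: 0.0
```

>>> {"name": "jog_arm", "arguments": {"plan": "0 0 0 0 0 0 -1;0 0 0 0 0 0 1;0 0 0 0 0 0 1;0 0 0 0 0 0 1;0 0 0 0 0 0 1;0 0 0 0 0 0 1;0 0 0 0 0 0 1;0 0 0 0 0 0 1;0 0 0 0 0 0 1;0 0 0 0 0 0 1"}}

```text
time_s: 7.3
tcp_pos: [0.4156, 0.258, 0.0332]
ee_rot: [[-0.323, -0.946, 0.004], [-0.946, 0.323, -0.002], [0.001, -0.004, -1.0]]
wrist_force: [-2.7, 0.4, 3.1]
gripper_width: 0.501
gripper_force: 30.0
```

```bash
python3 - <<'E'
from h import *
from station import r
s=r.sense();print(s["tcp_pos"],s["gripper_width"]*87,s["joints"].round(1));H=head(-19.3)
print("lift: then plan to pre-pin")
tip=np.array([.4950,-.335,.118]);F=tip-.062*H[:,2];print("foot",F)
s2=dict(s);s2["tcp_pos"]=s["tcp_pos"]+[0,0,.167]
# sleeve bottom 33mm ahead of TCP; pre-pose bottom 15 mm above tip
b=s["tcp_pos"][2]
for up in(.015,):
    planN(tip+H[:,2]*(up+b),toolR(35,-19.3),s2,30)
E
```

```text
[0.41555601 0.25797834 0.03323547] 43.604200226339444 [ 51.1  22.5 -32.1   0.4 -35.4 -70.3]
lift: then plan to pre-pin
foot [ 0.5285632  -0.34675367  0.06721257]
rows 30 0.712 -0.295 0.152 0.145 0.0 0.002
```

>>> {"name": "jog_arm", "arguments": {"plan": "0 0 -0.668 0 0 0 1;0 0 -0.668 0 0 0 1;0 0 -0.668 0 0 0 1;0 0 -0.668 0 0 0 1;0 0 -0.668 0 0 0 1;0 0 -0.668 0 0 0 1;0 0 -0.668 0 0 0 1;0 0 -0.668 0 0 0 1;0 0 -0.668 0 0 0 1;0 0 -0.668 0 0 0 1"}}

```text
time_s: 8.3
tcp_pos: [0.4147, 0.258, 0.2001]
ee_rot: [[-0.323, -0.946, 0.003], [-0.946, 0.323, -0.003], [0.002, -0.004, -1.0]]
wrist_force: [-0.0, 0.4, -1.2]
gripper_width: 0.498
gripper_force: 30.0
```

```bash
python3 - <<'E'
from h import *
from station import r
s=r.sense();print(s["tcp_pos"],s["gripper_width"]);H=head(-19.3);R=toolR(35,-19.3)
tip=np.array([.4950,-.335,.118])
planN(tip+H[:,2]*(.033+.03)+.0019*R[:,0],R,s,30)
E
```

```text
[0.41471349 0.25796486 0.2001159 ] 0.4976263864594659
rows 30 0.714 -0.29 0.133 0.145 0.0 0.002
```

>>> {"name": "jog_arm", "arguments": {"plan": "0.714 -0.29 0.133 0.145 0 0 1;0.714 -0.29 0.133 0.145 0 0 1;0.714 -0.29 0.133 0.145 0 0 1;0.714 -0.29 0.133 0.145 0 0 1;0.714 -0.29 0.133 0.145 0 0 1;0.714 -0.29 0.133 0.145 0 0 1;0.714 -0.29 0.133 0.145 0 0 1;0.714 -0.29 0.133 0.145 0 0 1;0.714 -0.29 0.133 0.145 0 0 1;0.714 -0.29 0.133 0.145 0 0 1"}}

```text
time_s: 9.3
tcp_pos: [0.4281, 0.0641, 0.1735]
ee_rot: [[-0.323, -0.926, 0.194], [-0.946, 0.316, -0.068], [0.002, -0.205, -0.979]]
wrist_force: [0.1, 0.3, -0.4]
gripper_width: 0.501
gripper_force: 30.0
```

>>> {"name": "jog_arm", "arguments": {"plan": "0.714 -0.29 0.133 0.145 0 0 1;0.714 -0.29 0.133 0.145 0 0 1;0.714 -0.29 0.133 0.145 0 0 1;0.714 -0.29 0.133 0.145 0 0 1;0.714 -0.29 0.133 0.145 0 0 1;0.714 -0.29 0.133 0.145 0 0 1;0.714 -0.29 0.133 0.145 0 0 1;0.714 -0.29 0.133 0.145 0 0 1;0.714 -0.29 0.133 0.145 0 0 1;0.714 -0.29 0.133 0.145 0 0 1"}}

```text
time_s: 10.3
tcp_pos: [0.445, -0.1302, 0.1633]
ee_rot: [[-0.323, -0.868, 0.376], [-0.946, 0.296, -0.13], [0.001, -0.398, -0.917]]
wrist_force: [0.4, 0.6, -1.1]
gripper_width: 0.502
gripper_force: 30.0
```

>>> {"name": "jog_arm", "arguments": {"plan": "0.714 -0.29 0.133 0.145 0 0 1;0.714 -0.29 0.133 0.145 0 0 1;0.714 -0.29 0.133 0.145 0 0 1;0.714 -0.29 0.133 0.145 0 0 1;0.714 -0.29 0.133 0.145 0 0 1;0.714 -0.29 0.133 0.145 0 0 1;0.714 -0.29 0.133 0.145 0 0 1;0.714 -0.29 0.133 0.145 0 0 1;0.714 -0.29 0.133 0.145 0 0 1;0.714 -0.29 0.133 0.145 0 0 1"}}

```text
time_s: 11.3
tcp_pos: [0.4625, -0.3261, 0.1744]
ee_rot: [[-0.32, -0.781, 0.536], [-0.947, 0.266, -0.178], [-0.004, -0.565, -0.825]]
wrist_force: [0.0, -0.2, -0.6]
gripper_width: 0.498
gripper_force: 30.0
```

```bash
python3 - <<'E'
from h import *
from station import r
for n in("side","top","wrist"):
    c=r.get_calibration(n);im,d=r.capture(n);s=r.sense()
    np.savez(f"pics/{n}1.npz",im=im,d=d,R=s["ee_rot"],p=s["tcp_pos"],**{k:np.array(v) for k,v in c.items()})
s=r.sense();print(s["tcp_pos"],s["joints"].round(1),(s["ee_rot"]-toolR(35,-19.3)).round(3).tolist())
H=head(-19.3);tip=np.array([.4950,-.335,.118]);F=tip-.062*H[:,2]
print("tcp in head mm",((s["tcp_pos"]-F)@H*1000).round(1))
# terracotta points in head frame
for n in("side","top","wrist"):
    c=load(f"pics/{n}1.npz");W=cloud(c);h=cv2.cvtColor(c["im"],cv2.COLOR_RGB2HSV)
    Q=(W-F)@H;k=((h[...,0]<14)|(h[...,0]>172))&(h[...,1]>120)&(Q[...,2]>.06)&(Q[...,2]<.2)&(abs(Q[...,0])<.05)&(abs(Q[...,1])<.05)
    q=Q[k]*1000;v,u=np.nonzero(k);print(n,len(q),u.mean(),v.mean(),np.percentile(q,[2,50,98],axis=0).round(1).tolist() if len(q) else"")
a=load("pics/side1.npz")["im"][90:190,280:400];b=load("pics/top1.npz")["im"][140:240,390:490]
cv2.imwrite("pics/pre.png",np.hstack([cv2.resize(a,(480,400),interpolation=2),cv2.resize(load("pics/wrist1.npz")["im"][100:300,240:400],(320,400),interpolation=2)])[:,:,::-1])
E
```

```text
[ 0.46303377 -0.32672761  0.17509318] [-19.    6.9 -36.7  -1.3 -12.    1.3] [[0.008, -0.007, -0.005], [-0.003, -0.002, 0.01], [-0.004, 0.008, -0.005]]
tcp in head mm [  5.8  -2.8 127.6]
side 209 370.53588516746413 118.39712918660287 [[-13.2, -15.6, 100.5], [6.4, 17.4, 143.0], [26.0, 27.1, 166.0]]
top 123 452.869918699187 210.9349593495935 [[-8.2, -2.4, 96.5], [14.6, 17.4, 125.0], [27.9, 21.9, 166.0]]
wrist 6443 313.7027782089089 256.2758031972684 [[-11.9, -22.8, 101.8], [7.3, -15.4, 151.7], [26.3, 12.9, 163.7]]
```

View pics/pre.png

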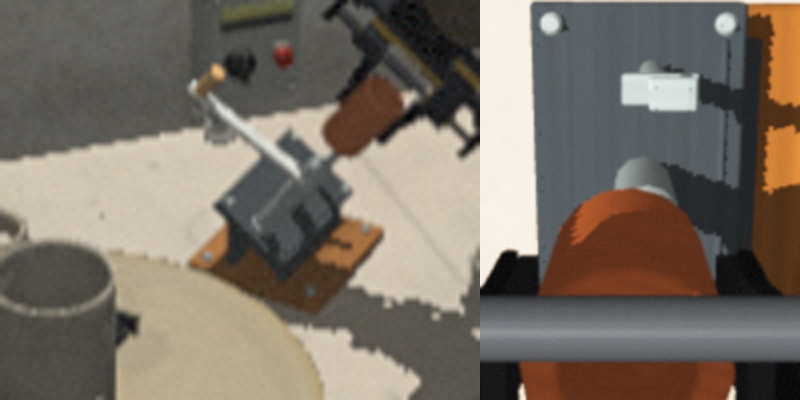

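The left half shows the held sleeve hovering in line with the pin. The right half shows the pin just below the sleeve, with the catch bracket 24 mm wide along head x. Joint 5 is at -12° and would pass its limit before the sleeve is home. I'll set the sleeve down on free bench and re-grip it with the tool leaning 15° about the closing axis.

```bash
python3 - <<'E'
from h import *
from station import r
W=cloud(load("pics/top0.npz"))
for x,y in((.42,-.50),(.40,-.49),(.44,-.53)):
    k=np.linalg.norm(W[...,:2]-[x,y],axis=-1)<.06;print(x,y,k.sum(),np.percentile(W[k][:,2],[0,50,100]).round(3))
s=r.sense()
def st(p,R): return dict(tcp_pos=np.array(p),ee_rot=R)
A=([.43,-.42,.215],toolR(18,-19.3));B=([.42,-.50,.09],toolR(0,-19.3));C=([.42,-.50,.0345],toolR(0,-19.3))
planN(*A,s,10);planN(*B,st(*A),10);planN(*C,st(*B),6)
E
```

```text
0.42 -0.5 1969 [-0.009  0.003  0.572]
0.4 -0.49 2737 [-0.009  0.55   0.58 ]
0.44 -0.53 1149 [-0.009 -0.001  0.562]
rows 10 0.395 -0.07 -0.145 -0.206 0.005 0.004
rows 10 0.315 0.019 0.506 -0.225 -0.0 -0.0
rows 6 -0.0 -0.0 0.37 0.0 0.0 0.0
```

```bash
python3 - <<'E'
from h import *
for n in("top1","side1","side0"):
    W=cloud(load(f"pics/{n}.npz"))
    k=np.linalg.norm(W[...,:2]-[.42,-.5],axis=-1)<.06;z=W[k][:,2];print(n,k.sum(),np.percentile(z,[0,5,50,95,100]).round(4))
E
```

```text
top1 787 [-0.0088 -0.0052 -0.0009  0.0033  0.0071]
side1 451 [-7.666e-01 -7.553e-01  7.000e-04  5.800e-03  9.900e-03]
side0 557 [-0.7655 -0.7538  0.001   0.535   0.5541]
```

>>> {"name": "jog_arm", "arguments": {"plan": "0.395 -0.07 -0.145 -0.206 0 0 1;0.395 -0.07 -0.145 -0.206 0 0 1;0.395 -0.07 -0.145 -0.206 0 0 1;0.395 -0.07 -0.145 -0.206 0 0 1;0.395 -0.07 -0.145 -0.206 0 0 1;0.395 -0.07 -0.145 -0.206 0 0 1;0.395 -0.07 -0.145 -0.206 0 0 1;0.395 -0.07 -0.145 -0.206 0 0 1;0.395 -0.07 -0.145 -0.206 0 0 1;0.395 -0.07 -0.145 -0.206 0 0 1"}}

```text
time_s: 12.45
tcp_pos: [0.4295, -0.4188, 0.2146]
ee_rot: [[-0.321, -0.902, 0.29], [-0.947, 0.306, -0.096], [-0.003, -0.306, -0.952]]
wrist_force: [0.5, -0.6, -1.1]
gripper_width: 0.5
gripper_force: 30.0
```

>>> {"name": "jog_arm", "arguments": {"plan": "0.315 0.019 0.506 -0.225 0 0 1;0.315 0.019 0.506 -0.225 0 0 1;0.315 0.019 0.506 -0.225 0 0 1;0.315 0.019 0.506 -0.225 0 0 1;0.315 0.019 0.506 -0.225 0 0 1;0.315 0.019 0.506 -0.225 0 0 1;0.315 0.019 0.506 -0.225 0 0 1;0.315 0.019 0.506 -0.225 0 0 1;0.315 0.019 0.506 -0.225 0 0 1;0.315 0.019 0.506 -0.225 0 0 1"}}

```text
time_s: 13.45
tcp_pos: [0.421, -0.4984, 0.089]
ee_rot: [[-0.32, -0.947, -0.003], [-0.947, 0.32, 0.003], [-0.002, 0.003, -1.0]]
wrist_force: [-0.8, -1.1, -1.7]
gripper_width: 0.499
gripper_force: 30.0
```

```bash
python3 - <<'E'
from h import *
from station import r
s=r.sense();print(s["tcp_pos"],s["ee_rot"].round(3).tolist(),s["joints"].round(1))
planN([*s["tcp_pos"][:2],.0345],toolR(0,-19.3),s,6)
E
```

```text
[ 0.42098014 -0.49843258  0.08895264] [[-0.32, -0.947, -0.003], [-0.947, 0.32, 0.003], [-0.002, 0.003, -1.0]] [-35.7  31.2  -4.8  -0.1 -54.2  17. ]
rows 6 0.0 -0.001 0.363 0.004 0.002 0.013
```

>>> {"name": "jog_arm", "arguments": {"plan": "0 0 0.36 0 0 0 1;0 0 0.36 0 0 0 1;0 0 0.36 0 0 0 1;0 0 0.36 0 0 0 1;0 0 0.36 0 0 0 1;0 0 0.36 0 0 0 1;0 0 0 0 0 0 1;0 0 0 0 0 0 1;0 0 0 0 0 0 -0.3;0 0 0 0 0 0 -0.3"}}

```text
time_s: 14.45
tcp_pos: [0.4221, -0.4992, 0.0368]
ee_rot: [[-0.32, -0.947, 0.003], [-0.947, 0.32, 0.002], [-0.003, -0.002, -1.0]]
wrist_force: [-0.1, -0.1, 0.1]
gripper_width: 0.601
gripper_force: 0.0
```

```bash
cat >> h.py <<'E'
DEL=15
def leanR(tilt,az=-19.3,de=DEL): return toolR(tilt,az)@Ro.from_euler("y",de,degrees=True).as_matrix()
E
python3 - <<'E'
from h import *
from station import r
s=r.sense();print(s["tcp_pos"],s["ee_rot"].round(3).tolist(),s["joints"].round(1),s["gripper_width"])
R=leanR(0);G=s["tcp_pos"]-.019*s["ee_rot"][:,2];G[2]=.0585
planN(G+.019*R[:,2],R,s,5)
E
```

```text
[ 0.42211555 -0.49920995  0.03681856] [[-0.32, -0.947, 0.003], [-0.947, 0.32, 0.002], [-0.003, -0.002, -1.0]] [-35.7  34.6  -7.4  -0.3 -48.   17.2] 0.6013587781905411
rows 5 0.042 0.001 -0.022 -0.005 0.379 0.015
```

>>> {"name": "jog_arm", "arguments": {"plan": "0.026 0 -0.022 0 0.375 0.01 -0.3;0.026 0 -0.022 0 0.375 0.01 -0.3;0.026 0 -0.022 0 0.375 0.01 -0.3;0.026 0 -0.022 0 0.375 0.01 -0.3;0.026 0 -0.022 0 0.375 0.01 -0.3;0 0 0 0 0 0 -0.3;0 0 0 0 0 0 1;0 0 0 0 0 0 1;0 0 0 0 0 0 1;0 0 0 0 0 0 1"}}

```text
time_s: 15.45
tcp_pos: [0.4212, -0.5022, 0.0396]
ee_rot: [[-0.317, -0.945, -0.081], [-0.913, 0.328, -0.242], [0.255, -0.003, -0.967]]
wrist_force: [-1.2, -1.3, 1.8]
gripper_width: 0.496
gripper_force: 30.0
```

```bash
python3 - <<'E'
from h import *
from station import r
def cap(n):
    c=r.get_calibration(n);im,d=r.capture(n);return dict(im=im,d=d,**c)
for n in("top","side"):
    c=cap(n);W=cloud(c);h=cv2.cvtColor(c["im"],cv2.COLOR_RGB2HSV)
    k=((h[...,0]<14)|(h[...,0]>172))&(h[...,1]>120)&(np.linalg.norm(W[...,:2]-[.42,-.5],axis=-1)<.05)&(W[...,2]>.01)&(W[...,2]<.09)
    P=W[k];print(n,len(P),np.percentile(P,[2,50,98],axis=0).round(4).tolist() if len(P)>3 else "")
s=r.sense();print(s["tcp_pos"],s["ee_rot"].round(3).tolist(),s["joints"].round(1),s["gripper_width"],s["gripper_force"])
print("G",s["tcp_pos"]-.019*s["ee_rot"][:,2])
E
```

```text
top 1 
side 148 [[0.4084, -0.511, 0.0121], [0.4259, -0.4779, 0.0489], [0.4441, -0.4652, 0.0737]]
[ 0.42112764 -0.50213095  0.03953097] [[-0.317, -0.945, -0.081], [-0.913, 0.327, -0.242], [0.256, -0.002, -0.967]] [-30.3  32.1 -22.5  25.8 -35.1 -10. ] 0.5039129802504231 29.994550399393468
G [ 0.42267453 -0.4975266   0.05789961]
```

```bash
cat >> h.py <<'E'
H=head(-19.3);TIP=np.array([.4950,-.335,.118]);F=TIP-.062*H[:,2]
GH=.058
R1=np.array([[-.317,-.945,-.081],[-.913,.327,-.242],[.256,-.002,-.967]])
def tiltR(t): 
    U=Ro.from_matrix(R1).as_matrix();return Ro.from_rotvec(-np.radians(t)*H[:,1]).as_matrix()@U
def onpin(bottom,t=35,dx=0,dy=0):
    R=tiltR(t);G=F+H@np.array([dx,dy,bottom+GH]);return G+.019*R[:,2],R
def st(p,R): return dict(tcp_pos=np.array(p),ee_rot=R)
def inhead(s):
    G=s["tcp_pos"]-.019*s["ee_rot"][:,2];a=s["ee_rot"]@R1[2]
    print("G in head mm",((G-F)@H*1000).round(1),"-> bottom",round(((G-F)@H[:,2]-GH)*1000,1),"axis err (x,y) deg",np.degrees((a@H)[:2]).round(2),"force head",(s["wrist_force"]@H).round(1),"j",s["joints"].round(1))
E
python3 - <<'E'
from h import *
from station import r
s=r.sense()
A=([.42,-.44,.23],tiltR(17));B=onpin(.100);C=onpin(.070)
print(B[0]);planN(*A,s,10);planN(*B,st(*A),10);planN(*C,st(*B),5)
E
```

```text
[ 0.45141705 -0.32488293  0.18162674]
rows 10 -0.029 -0.019 -0.803 0.205 0.001 0.054
rows 10 -0.502 0.112 0.034 0.218 0.001 0.058
rows 5 -0.061 0.001 0.232 0.0 0.0 0.0
```

>>> {"name": "jog_arm", "arguments": {"plan": "-0.029 -0.019 -0.803 0.205 0 0.054 1;-0.029 -0.019 -0.803 0.205 0 0.054 1;-0.029 -0.019 -0.803 0.205 0 0.054 1;-0.029 -0.019 -0.803 0.205 0 0.054 1;-0.029 -0.019 -0.803 0.205 0 0.054 1;-0.029 -0.019 -0.803 0.205 0 0.054 1;-0.029 -0.019 -0.803 0.205 0 0.054 1;-0.029 -0.019 -0.803 0.205 0 0.054 1;-0.029 -0.019 -0.803 0.205 0 0.054 1;-0.029 -0.019 -0.803 0.205 0 0.054 1"}}

```text
time_s: 16.55
tcp_pos: [0.4192, -0.439, 0.2294]
ee_rot: [[-0.387, -0.904, 0.184], [-0.889, 0.313, -0.333], [0.243, -0.292, -0.925]]
wrist_force: [-1.0, 0.2, -0.7]
gripper_width: 0.5
gripper_force: 30.0
```

>>> {"name": "jog_arm", "arguments": {"plan": "-0.502 0.112 0.034 0.218 0 0.058 1;-0.502 0.112 0.034 0.218 0 0.058 1;-0.502 0.112 0.034 0.218 0 0.058 1;-0.502 0.112 0.034 0.218 0 0.058 1;-0.502 0.112 0.034 0.218 0 0.058 1;-0.502 0.112 0.034 0.218 0 0.058 1;-0.502 0.112 0.034 0.218 0 0.058 1;-0.502 0.112 0.034 0.218 0 0.058 1;-0.502 0.112 0.034 0.218 0 0.058 1;-0.502 0.112 0.034 0.218 0 0.058 1"}}

```text
time_s: 17.55
tcp_pos: [0.4547, -0.3252, 0.2127]
ee_rot: [[-0.459, -0.797, 0.392], [-0.86, 0.289, -0.42], [0.222, -0.53, -0.818]]
wrist_force: [0.3, 0.6, -0.3]
gripper_width: 0.493
gripper_force: 30.0
```

```bash
cat > chk.py <<'E'
from h import *
from station import r
import sys
n="wrist";c=r.get_calibration(n);im,d=r.capture(n);c=dict(im=im,d=d,**c)
s=r.sense();inhead(s);W=cloud(c);h=cv2.cvtColor(c["im"],cv2.COLOR_RGB2HSV);Q=(W-F)@H
k=((h[...,0]<14)|(h[...,0]>172))&(h[...,1]>120)&(Q[...,2]>.0)&(Q[...,2]<.2)&(abs(Q[...,0])<.05)&(abs(Q[...,1])<.05)
q=Q[k]*1000
if len(q)>9: print(len(q),np.percentile(q,[1,50,99],axis=0).round(1).tolist())
cv2.imwrite(f"pics/{sys.argv[1]}.png",im[:,:,::-1])
E
python3 chk.py c1; python3 - <<'E'
from h import *
from station import r
s=r.sense();planN(*onpin(.066),s,10)
E
```

```text
G in head mm [ 21.5   2.7 181.8] -> bottom 123.8 axis err (x,y) deg [3.09 0.61] force head [-0.9  2.  -0.8] j [-30.8   2.  -54.2  91.5  -9.1 -82. ]
4330 [[2.6, -19.8, 153.5], [21.7, 9.8, 191.8], [41.3, 18.3, 194.2]]
rows 10 -0.051 0.076 0.228 0.039 -0.008 0.004
```

View pics/c1.png

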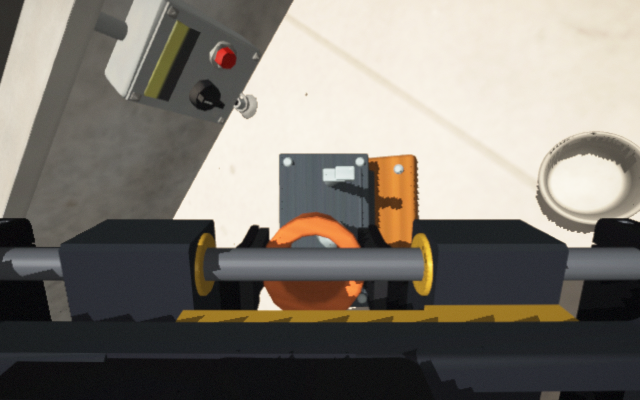

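The bottom of the sleeve is still high (ring at (315,265)) and j5 is pinned at its -9.1° limit. I'll fit the arm kinematics from the logged poses and choose a lean that stays in range.

```bash
cat > kin.py <<'E'
from h import *
from scipy.optimize import least_squares
import itertools,json,os
LIM=np.array([[-179.8,179.8],[-69.3,118.1],[-61.3,80.7],[-181.2,117.6],[-171.1,-9.14],[-177.4,177.4]])
def fk(q,P,sg):
    q=np.radians(q);a1,h,a2,a3,d4,d5,d6,c6=P;s4,s6=sg
    r=lambda ax,a:Ro.from_euler(ax,a).as_matrix()
    R=r("z",q[0]);p=np.array([0,0,h])+R@[a1,0,0]
    R=R@r("y",q[1]);p=p+R@[0,0,a2];R=R@r("y",-q[2]);p=p+R@[d4,0,a3]
    R=R@r("x",s4*q[3]);p=p+R@[0,d5,0];R=R@r("y",-q[4]);p=p+R@[d6,0,0]
    R=R@r("x",s6*q[5]+c6);return p,R@np.array([[0,0,1],[0,1,0],[-1,0,0]]).T if 0 else R@np.array([[0,0,1.],[1,0,0],[0,1,0]])
E
python3 - <<'E'
from kin import *
from station import r
s=r.sense();t=toolR
D=[([-53.938,22.087,.386,-.026,-68.411,-14.816],[.2263,-.5820,.2215],np.array([[-.932,-.362,-.001],[-.362,.932,.002],[0,.002,-1]])),
([51.1,22.5,-32.1,.4,-35.4,-70.3],[.4156,.258,.0332],np.array([[-.323,-.946,.004],[-.946,.323,-.002],[.001,-.004,-1]])),
([-19,6.9,-36.7,-1.3,-12,1.3],[.463,-.3267,.1751],toolR(35,-19.3)+[[.008,-.007,-.005],[-.003,-.002,.01],[-.004,.008,-.005]]),
([-35.7,34.6,-7.4,-.3,-48,17.2],[.4221,-.4992,.0368],np.array([[-.32,-.947,.003],[-.947,.32,.002],[-.003,-.002,-1]])),
([-30.3,32.1,-22.5,25.8,-35.1,-10],[.4211,-.5021,.0395],np.array([[-.317,-.945,-.081],[-.913,.327,-.242],[.256,-.002,-.967]])),
([-35.7,31.2,-4.8,-.1,-54.2,17],[.421,-.4984,.089],np.array([[-.32,-.947,-.003],[-.947,.32,.003],[-.002,.003,-1]])),
(s["joints"],s["tcp_pos"],s["ee_rot"])]
best=None
for sg in itertools.product((1,-1),(1,-1)):
  for c6 in(0,1.57,3.14,-1.57):
    f=lambda P:np.concatenate([np.r_[(fk(q,P,sg)[0]-p),.2*(fk(q,P,sg)[1]-R).ravel()] for q,p,R in D])
    o=least_squares(f,[0,.2,.4,0,.4,.15,.3,c6])
    if best is None or o.cost<best[0]:best=(o.cost,o.x.tolist(),sg)
print(best)
json.dump(best[1:],open("kin.json","w"))
for q,p,R in D: a,b=fk(q,*best[1:]);print(((a-p)*1000).round(1),abs(b-R).max().round(3))
E
```

```text
(np.float64(9.261022893987164e-07), [0.00045107350478328155, 0.1608033528599608, 0.5648267221970504, -0.0002754437835322915, 0.42160565082348195, -0.15988215042265405, 0.3064216243657731, 3.141317088663991], (-1, -1))
[ 0.  -0.2  0. ] 0.0
[-0.4 -0.  -0.2] 0.001
[-0.1 -0.2  0. ] 0.001
[-0.   0.5 -0.4] 0.001
[0.5 0.2 0. ] 0.0
[-0.2 -0.3  0.3] 0.001
[ 0.1 -0.1  0.2] 0.0
```

```bash
cat >> kin.py <<'E'
if os.path.exists("kin.json"):
    PP,SG=json.load(open("kin.json"))
def ik(p,R,q0):
    f=lambda q:np.r_[fk(q,PP,SG)[0]-p,.3*(fk(q,PP,SG)[1]-R).ravel()]
    o=least_squares(f,q0,bounds=(LIM[:,0]+.5,LIM[:,1]-.5),x_scale=10.,max_nfev=60)
    return o.x,np.sqrt(2*o.cost)
def grip(bottom,de,al,tilt=35,gh=.058):
    """tool at pin; lean de about closing axis, al turns the grip about the sleeve axis"""
    Hh=head(-19.3) if tilt==35 else Ro.from_euler("ZY",[-19.3,-tilt],degrees=True).as_matrix()
    B=np.c_[-Hh[:,1],-Hh[:,0],-Hh[:,2]]@Ro.from_euler("zy",[al,0],degrees=True).as_matrix()@Ro.from_euler("y",de,degrees=True).as_matrix()
    return F+H[:,2]*(bottom+gh)+.019*B[:,2],B
E
cat > scan.py <<'E'
from kin import *
S=[[-30,10,-40,a,-25,b] for a in(-170,-90,0,90) for b in(-120,0,120)]
for al in(0,180,90,-90,45,-45):
  for de in(-30,-20,-12,0,12,20,30):
    if al==180 and 0: continue
    sols=[]
    for q0 in S:
        q,e=ik(*grip(0,de,al),q0)
        if e<2e-3 and not any(np.abs(q-x).max()<3 for x in sols): sols.append(q)
    for q in sols:
        js=[q];ok=True
        for b in(.03,.06,.09):
            q2,e=ik(*grip(b,de,al),js[-1]);ok&=e<2e-3;js.append(q2)
        print(al,de,ok,js[0].round(0).astype(int).tolist(),js[-1].round(0).astype(int).tolist())
E
time timeout 400 python3 scan.py
```

```text
0 -30 True [-44, 26, -8, -56, -53, 69] [-45, 17, -11, -52, -58, 63]
0 -20 True [-38, 22, -13, -52, -39, 62] [-39, 12, -16, -46, -44, 55]
0 -12 True [-32, 20, -18, -45, -28, 53] [-32, 9, -22, -37, -33, 43]
180 12 True [-32, 20, -18, -45, -28, -127] [-32, 9, -22, -37, -33, -137]
180 20 True [-38, 22, -13, -52, -39, -118] [-39, 12, -16, -46, -44, -125]
180 30 True [-44, 26, -8, -56, -53, -111] [-45, 17, -11, -52, -58, -117]
90 -30 True [-59, 26, -34, -124, -45, 63] [-59, 11, -33, -109, -37, 42]
90 -20 True [-50, 20, -26, -105, -25, 36] [-43, 7, -27, -81, -19, 4]
90 -12 False [-34, 18, -22, -71, -12, -9] [-27, 6, -30, -45, -10, -40]
90 12 True [-18, 19, -30, 1, -18, -92] [-18, 9, -31, 1, -28, -92]
90 20 True [-18, 21, -24, 0, -30, -91] [-18, 11, -25, 0, -39, -91]
90 30 True [-19, 24, -16, 0, -44, -91] [-18, 15, -18, 0, -52, -91]
-90 -30 True [-19, 24, -16, 0, -44, 89] [-18, 15, -18, 0, -52, 89]
-90 -20 True [-18, 21, -24, 0, -30, 89] [-18, 11, -25, 0, -39, 89]
-90 -12 True [-18, 19, -30, 1, -18, 88] [-18, 9, -31, 1, -28, 88]
-90 12 False [-34, 18, -22, -71, -12, 171] [-27, 6, -30, -45, -
[... 209 characters left out ...]
 -21, -78, -49, 51]
45 -20 True [-46, 21, -19, -77, -34, 48] [-45, 10, -22, -66, -36, 34]
45 -12 True [-36, 19, -20, -62, -23, 28] [-34, 8, -24, -49, -25, 11]
45 20 True [-26, 18, -48, 82, -12, -122] [-15, 8, -44, 42, -24, -91]
45 30 True [-14, 21, -41, 53, -27, -104] [-10, 11, -40, 40, -36, -92]
-45 -30 True [-31, 26, -6, -29, -53, 80] [-32, 17, -9, -27, -59, 77]
-45 -20 True [-29, 22, -14, -28, -39, 78] [-29, 13, -16, -24, -46, 74]
-45 -12 True [-26, 20, -20, -25, -27, 74] [-26, 10, -23, -21, -34, 69]
-45 20 False [-51, 19, -34, -141, -17, -151] [-49, 8, -34, -124, -10, -170]
-45 30 True [-53, 25, -49, -168, -43, -122] [-57, 9, -46, -153, -26, -136]
real	0m7.447s
user	0m7.936s
sys	0m0.049s
```

```bash
python3 - <<'E'
from kin import *
from station import r
s=r.sense();z1=R1[:,2]
A=([.42,-.44,.23],tiltR(17));B=(np.array([.4227,-.4975,.085])+.019*z1,tiltR(0));C=(np.array([.4227,-.4975,.0592])+.019*z1,tiltR(0))
planN(*A,s,10);planN(*B,st(*A),10);planN(*C,st(*B),4)
Rn=toolR(0,-19.3)@Ro.from_euler("y",-12,degrees=True).as_matrix()
planN(np.array([.4227,-.4975,.0585])+.019*Rn[:,2],Rn,st(*C),5)
E
```

```text
rows 10 0.483 -0.049 0.076 -0.178 -0.008 -0.055
rows 10 0.056 0.023 0.699 -0.205 -0.001 -0.054
rows 4 -0.066 0.001 0.249 0.0 0.0 0.0
rows 5 -0.071 0.0 0.002 -0.004 -0.67 0.005
```

>>> {"name": "jog_arm", "arguments": {"plan": "0.483 -0.049 0.076 -0.178 -0.008 -0.055 1;0.483 -0.049 0.076 -0.178 -0.008 -0.055 1;0.483 -0.049 0.076 -0.178 -0.008 -0.055 1;0.483 -0.049 0.076 -0.178 -0.008 -0.055 1;0.483 -0.049 0.076 -0.178 -0.008 -0.055 1;0.483 -0.049 0.076 -0.178 -0.008 -0.055 1;0.483 -0.049 0.076 -0.178 -0.008 -0.055 1;0.483 -0.049 0.076 -0.178 -0.008 -0.055 1;0.483 -0.049 0.076 -0.178 -0.008 -0.055 1;0.483 -0.049 0.076 -0.178 -0.008 -0.055 1"}}

```text
time_s: 18.6
tcp_pos: [0.4213, -0.4395, 0.231]
ee_rot: [[-0.393, -0.899, 0.193], [-0.886, 0.315, -0.341], [0.245, -0.305, -0.92]]
wrist_force: [0.3, -0.3, -1.1]
gripper_width: 0.498
gripper_force: 30.0
```

>>> {"name": "jog_arm", "arguments": {"plan": "0.056 0.023 0.699 -0.205 0 -0.054 1;0.056 0.023 0.699 -0.205 0 -0.054 1;0.056 0.023 0.699 -0.205 0 -0.054 1;0.056 0.023 0.699 -0.205 0 -0.054 1;0.056 0.023 0.699 -0.205 0 -0.054 1;0.056 0.023 0.699 -0.205 0 -0.054 1;0.056 0.023 0.699 -0.205 0 -0.054 1;0.056 0.023 0.699 -0.205 0 -0.054 1;0.056 0.023 0.699 -0.205 0 -0.054 1;0.056 0.023 0.699 -0.205 0 -0.054 1"}}

```text
time_s: 19.6
tcp_pos: [0.4244, -0.5027, 0.0673]
ee_rot: [[-0.324, -0.943, -0.073], [-0.91, 0.331, -0.248], [0.258, -0.014, -0.966]]
wrist_force: [0.4, -0.0, -1.6]
gripper_width: 0.496
gripper_force: 30.0
```

```bash
python3 - <<'E'
from kin import *
from station import r
s=r.sense();z1=R1[:,2];print(s["tcp_pos"],s["ee_rot"].round(3).tolist(),s["joints"].round(1))
G=s["tcp_pos"]-.019*s["ee_rot"][:,2];print(G)
planN(np.r_[G[:2],.0592]+.019*z1,tiltR(0),s,4)
E
```

```text
[ 0.42443316 -0.50271397  0.06734935] [[-0.324, -0.943, -0.073], [-0.91, 0.331, -0.248], [0.258, -0.014, -0.966]] [-30.   30.1 -20.7  24.  -38.   -8.3]
[ 0.42581091 -0.4980071   0.08570547]
rows 4 -0.069 0.004 0.256 -0.018 -0.004 -0.013
```

Sleeve down and release, then lean the other way and re-grip.

>>> {"name": "jog_arm", "arguments": {"plan": "-0.069 0.004 0.256 -0.018 -0.004 -0.013 1;-0.069 0.004 0.256 -0.018 -0.004 -0.013 1;-0.069 0.004 0.256 -0.018 -0.004 -0.013 1;-0.069 0.004 0.256 -0.018 -0.004 -0.013 1;0 0 0 0 0 0 1;0 0 0 0 0 0 1;0 0 0 0 0 0 -0.3;0 0 0 0 0 0 -0.3;0 0 0 0 0 0 -0.3;0 0 0 0 0 0 -0.3"}}

```text
time_s: 20.6
tcp_pos: [0.425, -0.5029, 0.0428]
ee_rot: [[-0.317, -0.945, -0.079], [-0.913, 0.327, -0.245], [0.257, -0.006, -0.966]]
wrist_force: [-0.3, -0.1, -0.8]
gripper_width: 0.639
gripper_force: 0.0
```

>>> {"name": "jog_arm", "arguments": {"plan": "-0.071 0 0.002 0 -0.67 0.005 -0.3;-0.071 0 0.002 0 -0.67 0.005 -0.3;-0.071 0 0.002 0 -0.67 0.005 -0.3;-0.071 0 0.002 0 -0.67 0.005 -0.3;-0.071 0 0.002 0 -0.67 0.005 -0.3;0 0 0 0 0 0 -0.3;0 0 0 0 0 0 1;0 0 0 0 0 0 1;0 0 0 0 0 0 1;0 0 0 0 0 0 1"}}

```text
time_s: 21.6
tcp_pos: [0.4279, -0.4934, 0.0414]
ee_rot: [[-0.321, -0.944, 0.072], [-0.924, 0.329, 0.194], [-0.206, -0.004, -0.978]]
wrist_force: [0.4, -0.5, -0.6]
gripper_width: 0.496
gripper_force: 30.0
```

```bash
python3 - <<'E'
from kin import *
from station import r
s=r.sense();R=s["ee_rot"];print(s["tcp_pos"],R.round(4).tolist(),s["joints"].round(1),s["gripper_width"])
G=s["tcp_pos"]-.019*R[:,2];print(G)
src=open("h.py").read()
src=src.replace("GH=.058","GH=%.4f"%G[2]);i=src.index("R1=");j=src.index("\n",i)
src=src[:i]+"R1=np.array(%s)"%R.round(4).tolist()+src[j:];open("h.py","w").write(src)
E
python3 - <<'E'
from kin import *
from station import r
s=r.sense()
A=([.42,-.44,.23],tiltR(17));B=onpin(.100);C=onpin(.064)
planN(*A,s,10);planN(*B,st(*A),10);planN(*C,st(*B),10)
q,e=ik(*B,[-32,9,-22,-37,-33,43]);print(q.round(1),e);print(ik(*onpin(0),q)[0].round(1))
E
```

```text
[ 0.42790307 -0.49343262  0.04140918] [[-0.3209, -0.9444, 0.0718], [-0.9244, 0.3288, 0.1936], [-0.2064, -0.0043, -0.9784]] [-40.6  37.2   2.5 -12.9 -60.1  28.3] 0.49627850609735846
[ 0.42653811 -0.49711073  0.05999973]
rows 10 -0.345 -0.004 -0.708 0.208 0.0 -0.044
rows 10 -0.469 0.114 0.256 0.22 0.0 -0.046
rows 10 0.03 0.001 0.141 0.0 0.0 0.0
[-31.8   7.9 -21.9 -36.3 -33.2  42.5] 3.041858322370333e-14
[-32.3  19.5 -18.1 -45.1 -27.6  53. ]
```

>>> {"name": "jog_arm", "arguments": {"plan": "-0.345 -0.004 -0.708 0.208 0 -0.044 1;-0.345 -0.004 -0.708 0.208 0 -0.044 1;-0.345 -0.004 -0.708 0.208 0 -0.044 1;-0.345 -0.004 -0.708 0.208 0 -0.044 1;-0.345 -0.004 -0.708 0.208 0 -0.044 1;-0.345 -0.004 -0.708 0.208 0 -0.044 1;-0.345 -0.004 -0.708 0.208 0 -0.044 1;-0.345 -0.004 -0.708 0.208 0 -0.044 1;-0.345 -0.004 -0.708 0.208 0 -0.044 1;-0.345 -0.004 -0.708 0.208 0 -0.044 1"}}

```text
time_s: 22.6
tcp_pos: [0.4193, -0.4399, 0.2306]
ee_rot: [[-0.264, -0.901, 0.343], [-0.944, 0.314, 0.099], [-0.197, -0.298, -0.934]]
wrist_force: [-0.4, -0.6, -0.8]
gripper_width: 0.506
gripper_force: 30.0
```

>>> {"name": "jog_arm", "arguments": {"plan": "-0.469 0.114 0.256 0.22 0 -0.046 1;-0.469 0.114 0.256 0.22 0 -0.046 1;-0.469 0.114 0.256 0.22 0 -0.046 1;-0.469 0.114 0.256 0.22 0 -0.046 1;-0.469 0.114 0.256 0.22 0 -0.046 1;-0.469 0.114 0.256 0.22 0 -0.046 1;-0.469 0.114 0.256 0.22 0 -0.046 1;-0.469 0.114 0.256 0.22 0 -0.046 1;-0.469 0.114 0.256 0.22 0 -0.046 1;-0.469 0.114 0.256 0.22 0 -0.046 1"}}

```text
time_s: 23.6
tcp_pos: [0.4527, -0.3158, 0.183]
ee_rot: [[-0.21, -0.771, 0.602], [-0.963, 0.269, 0.009], [-0.169, -0.578, -0.799]]
wrist_force: [-0.0, -0.1, -1.2]
gripper_width: 0.503
gripper_force: 30.0
```

```bash
python3 chk.py c2; python3 - <<'E'
from kin import *
from station import r
for n in("side","top"):
    c=r.get_calibration(n);im,d=r.capture(n);c=dict(im=im,d=d,**c);W=cloud(c);h=cv2.cvtColor(im,cv2.COLOR_RGB2HSV);Q=(W-F)@H
    k=((h[...,0]<14)|(h[...,0]>172))&(h[...,1]>120)&(Q[...,2]>.08)&(Q[...,2]<.2)&(abs(Q[...,0])<.04)&(abs(Q[...,1])<.04)
    q=Q[k]*1000;print(n,len(q),np.percentile(q,[1,50,99],axis=0).round(1).tolist())
s=r.sense();inhead(s);planN(*onpin(.066),s,10)
E
```

```text
G in head mm [ -3.1   2.2 160. ] -> bottom 100.0 axis err (x,y) deg [ 0.1  -0.22] force head [-2.3  2.3 -1.3] j [-31.9   7.9 -22.2 -36.7 -33.2  42.7]
7806 [[-19.8, -21.9, 104.8], [-0.3, -16.9, 159.3], [19.0, 17.5, 170.1]]
side 214 [[-23.0, -13.0, 102.9], [-1.1, 19.9, 150.5], [18.9, 30.5, 174.2]]
top 154 [[-8.9, -5.3, 100.8], [11.6, 17.9, 137.0], [25.8, 24.1, 171.9]]
G in head mm [ -0.7  -0.2 160.4] -> bottom 100.4 axis err (x,y) deg [ 0.07 -0.07] force head [-0.3 -0.2 -0.2] j [-32.    7.9 -21.9 -36.4 -33.4  42.6]
rows 10 0.028 -0.003 0.135 0.001 0.001 -0.001
```

View pics/c2.png

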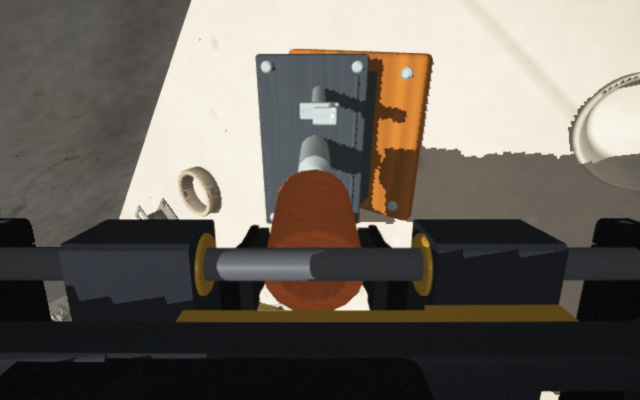

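The wrist view shows the sleeve at (315,240) lined up on the pin at (314,152), with the catch at (320,112). Joint 5 is now well within range.

>>> {"name": "jog_arm", "arguments": {"plan": "0.037 -0.002 0.18 0 0 0 1;0.037 -0.002 0.18 0 0 0 1;0.037 -0.002 0.18 0 0 0 1;0.037 -0.002 0.18 0 0 0 1;0.037 -0.002 0.18 0 0 0 1;0.037 -0.002 0.18 0 0 0 1;0.037 -0.002 0.18 0 0 0 1;0.037 -0.002 0.18 0 0 0 1;0.037 -0.002 0.18 0 0 0 1;0.037 -0.002 0.18 0 0 0 1"}}

```text
time_s: 24.75
tcp_pos: [0.4789, -0.3259, 0.1459]
ee_rot: [[-0.211, -0.77, 0.602], [-0.963, 0.27, 0.008], [-0.169, -0.578, -0.799]]
wrist_force: [-0.1, -0.4, -2.0]
gripper_width: 0.502
gripper_force: 30.0
```

```bash
python3 chk.py c3; python3 - <<'E'
from kin import *
from station import r
s=r.sense();inhead(s);print(s["moment"].round(2));planN(*onpin(.030),s,10)
E
```

```text
G in head mm [  0.6  -0.6 113.3] -> bottom 53.3 axis err (x,y) deg [ 0.02 -0.03] force head [-1.1 -0.4 -1.6] j [-32.1  13.4 -20.3 -40.3 -30.3  47.2]
7984 [[-18.6, -45.5, 57.9], [1.3, -17.8, 113.1], [20.8, 16.6, 167.3]]
G in head mm [  0.6  -0.6 113.3] -> bottom 53.3 axis err (x,y) deg [ 0.02 -0.03] force head [-1.1 -0.4 -1.6] j [-32.1  13.4 -20.3 -40.3 -30.3  47.2]
[ 0.01  1.57 -0.03]
rows 10 0.017 0.003 0.092 -0.0 0.0 -0.002
```

>>> {"name": "jog_arm", "arguments": {"plan": "0.019 0 0.092 0 0 0 1;0.019 0 0.092 0 0 0 1;0.019 0 0.092 0 0 0 1;0.019 0 0.092 0 0 0 1;0.019 0 0.092 0 0 0 1;0.019 0 0.092 0 0 0 1;0.019 0 0.092 0 0 0 1;0.019 0 0.092 0 0 0 1;0.019 0 0.092 0 0 0 1;0.019 0 0.092 0 0 0 1"}}

```text
time_s: 25.8
tcp_pos: [0.4914, -0.3301, 0.1266]
ee_rot: [[-0.211, -0.771, 0.601], [-0.963, 0.27, 0.009], [-0.169, -0.577, -0.799]]
wrist_force: [-1.7, 0.4, -1.7]
gripper_width: 0.499
gripper_force: 30.0
```

```bash
python3 - <<'E'
from kin import *
from station import r
s=r.sense();inhead(s);print(s["moment"].round(2));planN(*onpin(.003),s,10)
E
```

```text
G in head mm [ 0.8 -0.5 90.6] -> bottom 30.6 axis err (x,y) deg [-0.   -0.03] force head [-2.4 -0.1 -0.4] j [-32.2  16.  -19.4 -42.4 -29.1  49.7]
[0.08 2.03 0.05]
rows 10 0.021 0.004 0.108 -0.0 0.0 -0.001
```

>>> {"name": "jog_arm", "arguments": {"plan": "0.02 0.002 0.105 0 0 0 1;0.02 0.002 0.105 0 0 0 1;0.02 0.002 0.105 0 0 0 1;0.02 0.002 0.105 0 0 0 1;0.02 0.002 0.105 0 0 0 1;0.02 0.002 0.105 0 0 0 1;0.02 0.002 0.105 0 0 0 1;0.02 0.002 0.105 0 0 0 1;0.02 0.002 0.105 0 0 0 1;0.02 0.002 0.105 0 0 0 1"}}

```text
time_s: 26.8
tcp_pos: [0.506, -0.3347, 0.1047]
ee_rot: [[-0.211, -0.77, 0.602], [-0.963, 0.27, 0.008], [-0.169, -0.578, -0.799]]
wrist_force: [-3.2, -0.1, -1.9]
gripper_width: 0.497
gripper_force: 30.0
```

>>> {"name": "jog_arm", "arguments": {"plan": "0 0 0 0 0 0 1;0 0 0 0 0 0 -0.2;0 0 0 0 0 0 -0.2;0 0 0 0 0 0 -0.2;0 0 0 0 0 0 -0.2;0 0 0 0 0 0 -0.2;0 0 0 0 0 0 -0.2;0 0 0 0 0 0 -0.2;0 0 0 0 0 0 -0.2;0 0 0 0 0 0 -0.2"}}

```text
time_s: 27.8
tcp_pos: [0.5059, -0.3347, 0.1049]
ee_rot: [[-0.211, -0.77, 0.602], [-0.963, 0.27, 0.008], [-0.169, -0.578, -0.799]]
wrist_force: [-0.5, -0.0, 0.8]
gripper_width: 0.602
gripper_force: 0.0
```

```bash
python3 chk.py c4; python3 - <<'E'
from kin import *
from station import r
for n in("side","top"):
    c=r.get_calibration(n);im,d=r.capture(n);c=dict(im=im,d=d,**c);W=cloud(c);h=cv2.cvtColor(im,cv2.COLOR_RGB2HSV);Q=(W-F)@H
    k=((h[...,0]<14)|(h[...,0]>172))&(h[...,1]>120)&(Q[...,2]>-.005)&(Q[...,2]<.12)&(abs(Q[...,0])<.04)&(abs(Q[...,1])<.04)
    q=Q[k]*1000;print(n,len(q),np.percentile(q,[1,50,99],axis=0).round(1).tolist())
s=r.sense();inhead(s);print(s["gripper_width"])
E
```

```text
G in head mm [ 0.7 -0.  64. ] -> bottom 4.0 axis err (x,y) deg [-0.03 -0.02] force head [ 0.1  0.4 -0.6] j [-32.3  19.  -18.2 -44.8 -27.8  52.5]
6428 [[-22.8, -45.3, 14.3], [-0.8, -16.2, 65.4], [17.3, 18.4, 117.9]]
side 100 [[-21.1, -16.8, 3.5], [-9.9, 12.8, 63.1], [18.6, 25.9, 75.4]]
top 150 [[-33.5, 0.3, 2.4], [4.8, 16.6, 49.2], [26.1, 23.2, 77.5]]
G in head mm [ 0.7 -0.1 64.1] -> bottom 4.1 axis err (x,y) deg [-0.03 -0.02] force head [-0.8 -0.2  0.5] j [-32.3  19.  -18.2 -44.8 -27.8  52.5]
0.6003266219407394
```

>>> {"name": "jog_arm", "arguments": {"plan": "0 0 -0.3 0 0 0 -0.2;0 0 -0.6 0 0 0 -0.4;0 0 -0.6 0 0 0 -0.5;0 0 -0.6 0 0 0 -0.5;0 0 -0.6 0 0 0 -0.5;0 0 -0.6 0 0 0 -0.5;0 0 -0.6 0 0 0 -0.5;0 0 -0.6 0 0 0 -0.5;0 0 -0.6 0 0 0 -0.5;0 0 -0.6 0 0 0 -0.5"}}

```text
time_s: 28.95
tcp_pos: [0.4193, -0.3358, 0.2197]
ee_rot: [[-0.211, -0.77, 0.602], [-0.963, 0.27, 0.008], [-0.169, -0.578, -0.799]]
wrist_force: [-0.4, -0.5, 0.0]
gripper_width: 0.747
gripper_force: 0.0
```

```bash
python3 - <<'E'
from kin import *
from station import r
s=r.sense();inhead(s)
for n in("wrist","side","top"):
    c=r.get_calibration(n);im,d=r.capture(n);c=dict(im=im,d=d,**c);W=cloud(c);h=cv2.cvtColor(im,cv2.COLOR_RGB2HSV);Q=(W-F)@H
    if n=="wrist": cv2.imwrite("pics/c5.png",im[:,:,::-1])
    t=((h[...,0]<14)|(h[...,0]>172))&(h[...,1]>120)
    k=t&(Q[...,2]>.01)&(Q[...,2]<.09)&(np.hypot(Q[...,0],Q[...,1])<.035)
    q=Q[k]*1000;print(n,"sleeve",len(q),np.percentile(q,[1,50,99],axis=0).round(1).tolist() if len(q)>5 else "")
    if len(q)>5:
        u=q[q[:,2]>64];print("  top face med h",np.median(u[:,2]) if len(u) else "", cv2.minEnclosingCircle(np.float32(u[:,:2])) if len(u) else "")
    w=(h[...,0]>8)&(h[...,0]<28)&(h[...,1]>60)
    k=w&(Q[...,2]>.085)&(Q[...,2]<.122)&(Q[...,0]>.03)&(Q[...,0]<.16)&(abs(Q[...,1]-.07)<.08)
    q=Q[k]*1000;print("  knob",len(q),np.percentile(q,[2,50,98],axis=0).round(1).tolist() if len(q)>3 else "")
    k=(Q[...,2]>.074)&(Q[...,2]<.086)&(Q[...,0]>.03)&(Q[...,0]<.11)&(abs(Q[...,1]-.06)<.06)
    q=Q[k]*1000
    if len(q)>9: print("  bar line x->y",len(q),np.polyfit(q[:,0],q[:,1],1).round(3))
E
```

```text
G in head mm [ -0.  -29.7 204.8] -> bottom 144.8 axis err (x,y) deg [-0.04 -0.02] force head [-0.2 -0.7  0.2] j [-36.7   4.6 -20.1 -34.8 -39.8  43.3]
wrist sleeve 2429 [[-22.6, -22.3, 13.3], [-2.8, -11.3, 65.9], [18.0, 18.6, 71.5]]
  top face med h 69.91979580250869 ((-2.385559320449829, -0.7789844274520874), 22.124738693237305)
  knob 0 
side sleeve 96 [[-20.5, -19.8, 11.0], [-7.2, 13.9, 64.8], [18.6, 25.0, 75.6]]
  top face med h 69.63833569991971 ((-3.0936598777770996, 4.010500907897949), 23.705150604248047)
  knob 32 [[117.3, 77.9, 87.3], [123.8, 86.9, 104.4], [129.9, 96.8, 118.9]]
  bar line x->y 76 [ 0.216 57.791]
top sleeve 274 [[-21.9, -17.4, 10.2], [7.1, 6.0, 58.8], [19.6, 23.0, 73.8]]
  top face med h 70.51859318894425 ((-2.8397932052612305, 1.7723510265350342), 23.57145118713379)
  knob 45 [[116.5, 75.9, 86.9], [125.5, 83.2, 110.0], [130.0, 89.0, 115.0]]
  bar line x->y 129 [ 0.196 59.263]
```

The sleeve's top face is at 70 mm, so it is home. The knob is at head (123, 84), which puts the keeper at about 1.77 rad. Next I push the knob round with closed fingers.

```bash
cat > arc.py <<'E'
from kin import *
def rho(th):
    u=np.array([np.cos(th),np.sin(th)])
    for p in np.arange(.012,.04,.0002):
        v=np.maximum(np.abs(p*u)-[.015,.0095],0)
        if np.hypot(*v)>=.008: return p,u
def rod(th,extra=0):
    p,u=rho(th);k=np.array([.125*np.sin(th),.058-.125*np.cos(th)]);return np.r_[k+(p+extra)*u,.090]
R=tiltR(35)
if __name__=="__main__":
    from station import r
    s=r.sense();q=s["joints"]
    pts=[np.array([.113,.118,.135]),np.array([.113,.118,.090])]+[rod(t,.001) for t in np.linspace(1.70,0,20)]
    cur=(s["tcp_pos"]-F)@H;print("cur",cur)
    for p in pts[:2]+pts[2::6]+pts[-1:]:
        q,e=ik(F+H@p,R,q);print(p.round(3),q.round(1),round(e,5))
    M=R.T@H
    print("to above /10:",(M@(pts[0]-cur)/.25).round(3),"down /4:",(M@(pts[1]-pts[0])/.1).round(3))
    prev=pts[1]
    for p in pts[2:]:
        print(*(M@(p-prev)/.025).round(3),end="; ");prev=p
E
python3 arc.py
```

```text
cur [ 0.00076011 -0.02591181  0.18591237]
[0.113 0.118 0.135] [-12.2   8.6 -18.2 -16.8 -28.    9.2] 0.0
[0.113 0.118 0.09 ] [-13.   13.4 -16.9 -19.8 -24.9  13. ] 0.0
[0.122 0.093 0.09 ] [-16.4  14.2 -14.  -22.3 -27.9  17.5] 0.0
[0.123 0.027 0.09 ] [-24.8  16.   -9.3 -27.8 -33.8  28.4] 0.0
[ 0.095 -0.028  0.09 ] [-32.1  17.1  -8.5 -32.9 -36.9  38.5] 0.0
[ 0.035 -0.064  0.09 ] [-38.9  17.3 -11.9 -39.1 -37.5  50.1] 0.0
[ 0.024 -0.067  0.09 ] [-39.7  17.3 -12.7 -40.1 -37.3  52. ] 0.0
to above /10: [-0.52  -0.449  0.32 ] down /4: [0.093 0.002 0.44 ]
0.989 -0.34 -0.207; 0.439 -0.104 -0.092; 0.438 -0.063 -0.092; 0.434 -0.024 -0.091; 0.435 0.015 -0.092; 0.417 0.049 -0.088; 0.412 0.084 -0.087; 0.397 0.116 -0.084; 0.373 0.14 -0.079; 0.356 0.165 -0.076; 0.338 0.188 -0.072; 0.339 0.232 -0.073; 0.329 0.273 -0.071; 0.318 0.322 -0.068; 0.295 0.364 -0.064; 0.266 0.405 -0.058; 0.225 0.421 -0.049; 0.185 0.44 -0.041; 0.143 0.44 -0.032; 0.103 0.451 -0.024;
```

>>> {"name": "jog_arm", "arguments": {"plan": "-0.52 -0.449 0.32 0 0 0 1;-0.52 -0.449 0.32 0 0 0 1;-0.52 -0.449 0.32 0 0 0 1;-0.52 -0.449 0.32 0 0 0 1;-0.52 -0.449 0.32 0 0 0 1;-0.52 -0.449 0.32 0 0 0 1;-0.52 -0.449 0.32 0 0 0 1;-0.52 -0.449 0.32 0 0 0 1;-0.52 -0.449 0.32 0 0 0 1;-0.52 -0.449 0.32 0 0 0 1"}}

```text
time_s: 30.1
tcp_pos: [0.5828, -0.2395, 0.2404]
ee_rot: [[-0.211, -0.772, 0.6], [-0.963, 0.27, 0.009], [-0.169, -0.576, -0.8]]
wrist_force: [-0.7, -0.7, -0.1]
gripper_width: 0.019
gripper_force: 0.0
```

>>> {"name": "jog_arm", "arguments": {"plan": "0.093 0 0.44 0 0 0 1;0.093 0 0.44 0 0 0 1;0.093 0 0.44 0 0 0 1;0.093 0 0.44 0 0 0 1;0.495 -0.17 -0.104 0 0 0 1;0.495 -0.17 -0.104 0 0 0 1;0.439 -0.104 -0.092 0 0 0 1;0.438 -0.063 -0.092 0 0 0 1;0.434 -0.024 -0.091 0 0 0 1;0.435 0.015 -0.092 0 0 0 1"}}

```text
time_s: 31.1
tcp_pos: [0.5924, -0.3187, 0.2104]
ee_rot: [[-0.212, -0.772, 0.599], [-0.962, 0.272, 0.01], [-0.171, -0.575, -0.8]]
wrist_force: [-0.7, 1.1, -0.8]
gripper_width: 0.007
gripper_force: 0.6
```

```bash
python3 - <<'E'
from arc import *
from station import r
s=r.sense();print("tcp head",((s["tcp_pos"]-F)@H*1000).round(1),"want",(rod(np.linspace(1.7,0,20)[4],.001)*1000).round(1),s["wrist_force"].round(1))
c=r.get_calibration("side");im,d=r.capture("side");c=dict(im=im,d=d,**c);W=cloud(c);h=cv2.cvtColor(im,cv2.COLOR_RGB2HSV);Q=(W-F)@H
w=(h[...,0]>8)&(h[...,0]<28)&(h[...,1]>60)
k=w&(Q[...,2]>.085)&(Q[...,2]<.122)&(Q[...,0]>-.02)&(Q[...,0]<.16)&(abs(Q[...,1])<.12)
q=Q[k]*1000;print("  knob",len(q),np.percentile(q,[2,50,98],axis=0).round(1).tolist() if len(q)>3 else "")
E
```

```text
tcp head [123.9  47.6  88. ] want [126.1  48.2  90. ] [-0.7  1.1 -0.8]
  knob 6 [[-0.7, 23.9, 87.1], [115.1, 31.1, 90.7], [117.6, 55.2, 99.5]]
```

>>> {"name": "jog_arm", "arguments": {"plan": "0.417 0.049 -0.1 0 0 0 1;0.412 0.084 -0.1 0 0 0 1;0.397 0.116 -0.09 0 0 0 1;0.373 0.14 -0.08 0 0 0 1;0.356 0.165 -0.08 0 0 0 1;0.338 0.188 -0.08 0 0 0 1;0.339 0.232 -0.073 0 0 0 1;0.329 0.273 -0.071 0 0 0 1;0.318 0.322 -0.068 0 0 0 1;0.295 0.364 -0.064 0 0 0 1"}}

```text
time_s: 32.15
tcp_pos: [0.5248, -0.3922, 0.1853]
ee_rot: [[-0.211, -0.77, 0.602], [-0.963, 0.27, 0.008], [-0.168, -0.578, -0.798]]
wrist_force: [0.3, 0.5, 0.4]
gripper_width: 0.003
gripper_force: 0.2
```

>>> {"name": "jog_arm", "arguments": {"plan": "0.266 0.405 -0.058 0 0 0 1;0.225 0.421 -0.049 0 0 0 1;0.185 0.44 -0.041 0 0 0 1;0.143 0.44 -0.032 0 0 0 1;0.103 0.4 -0.024 0 0 0 1;0 0 0 0 0 0 1;0 0 0 0 0 0 1;0 0 0 0 0 0 1;0 0 0 0 0 0 1;0 0 0 0 0 0 1"}}

```text
time_s: 33.15
tcp_pos: [0.4772, -0.3995, 0.1553]
ee_rot: [[-0.21, -0.77, 0.602], [-0.963, 0.269, 0.008], [-0.169, -0.578, -0.799]]
wrist_force: [-0.4, 0.9, 0.6]
gripper_width: 0.003
gripper_force: 0.0
```

```bash
cat > kn.py <<'E'
from arc import *
from station import r
s=r.sense();print("tcp head",((s["tcp_pos"]-F)@H*1000).round(1),"force head",(s["wrist_force"]@H).round(1))
for n in("side","top","wrist"):
    c=r.get_calibration(n);im,d=r.capture(n);c=dict(im=im,d=d,**c);W=cloud(c);h=cv2.cvtColor(im,cv2.COLOR_RGB2HSV);Q=(W-F)@H
    w=(h[...,0]>8)&(h[...,0]<28)&(h[...,1]>60)
    k=w&(Q[...,2]>.088)&(Q[...,2]<.122)&(abs(Q[...,0])<.05)&(abs(Q[...,1]+.067)<.04)
    q=Q[k]*1000;print(n,"knob",len(q),np.percentile(q,[2,50,98],axis=0).round(1).tolist() if len(q)>3 else "")
    k=(Q[...,2]>.075)&(Q[...,2]<.086)&(Q[...,1]>-.04)&(Q[...,1]<.05)&(abs(Q[...,0])<.05)
    q=Q[k]*1000
    if len(q)>9: f=np.polyfit(q[:,1],q[:,0],1);print("  bar x vs y",len(q),f.round(3),"theta~",-f[0].round(3))
    if n=="wrist":cv2.imwrite("pics/k%d.png"%(s["time_s"]*10),im[:,:,::-1])
E
python3 kn.py
```

```text
tcp head [ 25.1 -66.7  90. ] force head [-0.2  0.7  0.8]
side knob 27 [[0.2, -74.2, 91.1], [8.1, -59.8, 105.1], [13.4, -54.1, 113.3]]
  bar x vs y 53 [-0.086  4.42 ] theta~ 0.086
top knob 27 [[1.6, -64.3, 90.8], [8.2, -59.7, 107.9], [26.0, -55.9, 117.8]]
  bar x vs y 150 [-0.046  2.593] theta~ 0.046
wrist knob 45 [[17.6, -83.7, 92.0], [19.1, -82.2, 107.5], [33.1, -79.0, 114.4]]
```

>>> {"name": "jog_arm", "arguments": {"plan": "0 0.05 0 0 0 0 1;0 0.05 0 0 0 0 1;0 0.05 0 0 0 0 1;0 0.05 0 0 0 0 1;0 0.05 0 0 0 0 1;0 0 0 0 0 0 1;0 0 0 0 0 0 1;0 0 0 0 0 0 1;0 0 0 0 0 0 1;0 0 0 0 0 0 1"}}

```text
time_s: 34.3
tcp_pos: [0.472, -0.3978, 0.1515]
ee_rot: [[-0.211, -0.77, 0.602], [-0.963, 0.27, 0.009], [-0.169, -0.577, -0.799]]
wrist_force: [0.3, -0.7, -0.4]
gripper_width: 0.002
gripper_force: 0.0
```

```bash
python3 kn.py
```

```text
tcp head [ 18.4 -66.9  90. ] force head [ 0.2 -0.5 -0.6]
side knob 28 [[-2.4, -72.0, 89.4], [3.0, -62.0, 106.4], [10.8, -53.1, 116.7]]
  bar x vs y 55 [-0.008  2.584] theta~ 0.008
top knob 23 [[-3.2, -65.7, 97.7], [7.6, -58.6, 108.5], [26.5, -55.1, 118.2]]
  bar x vs y 156 [-0.008  0.606] theta~ 0.008
wrist knob 47 [[10.7, -83.8, 96.5], [12.4, -81.8, 106.9], [26.2, -61.9, 114.2]]
```

>>> {"name": "jog_arm", "arguments": {"plan": "0 0.04 0 0 0 0 1;0 0.04 0 0 0 0 1;0 0.04 0 0 0 0 1;0 0 0 0 0 0 1;0 0 0 0 0 0 1;0 0 0 0 0 0 1;0 0 0 0 0 0 1;0 0 0 0 0 0 1;0 0 0 0 0 0 1;0 0 0 0 0 0 1"}}

```text
time_s: 35.45
tcp_pos: [0.47, -0.3973, 0.1501]
ee_rot: [[-0.211, -0.77, 0.602], [-0.963, 0.27, 0.008], [-0.168, -0.578, -0.798]]
wrist_force: [3.8, -0.7, 1.1]
gripper_width: 0.003
gripper_force: 1.5
```

```bash
python3 kn.py
```

```text
tcp head [ 15.9 -67.   90. ] force head [ 3.8  0.6 -1.2]
side knob 27 [[-4.9, -67.6, 88.6], [2.8, -60.6, 105.8], [8.2, -53.7, 116.1]]
  bar x vs y 57 [0.027 1.952] theta~ -0.027
top knob 18 [[-6.8, -72.9, 93.1], [0.7, -59.5, 111.3], [24.6, -56.9, 118.8]]
  bar x vs y 150 [ 0.011 -0.203] theta~ -0.011
wrist knob 56 [[8.7, -83.8, 98.2], [13.3, -81.8, 107.7], [23.7, -61.9, 114.0]]
```

```bash
python3 - <<'E'
from kin import *
from station import r
for n in("top","side"):
    c=load(f"pics/{n}0.npz");W=cloud(c);h=cv2.cvtColor(c["im"],cv2.COLOR_RGB2HSV)
    m=(h[...,0]>10)&(h[...,0]<28)&(h[...,1]>70)&(np.linalg.norm(W[...,:2]-[.455,.414],axis=-1)<.09)&(W[...,2]>.002)
    k,l,sx,ce=cv2.connectedComponentsWithStats(m.astype(np.uint8));i=1+np.argmax(sx[1:,4]);P=W[l==i]
    P=P[P[:,2]>.014] ;print(n,len(P),cv2.minAreaRect(np.float32(P[:,:2])),P[:,2].max())
    P=W[(np.linalg.norm(W[...,:2]-[.577,.344],axis=-1)<.03)&(W[...,2]>.06)&(W[...,2]<.08)];print(cv2.minEnclosingCircle(np.float32(P[:,:2])))
s=r.sense();T0=toolR(0,-19.3)
# retreat: 6mm along +x head then up tool -z 100mm
p0=s["tcp_pos"]+H[:,0]*.008;p1=p0-R1@[0,0,0]-s["ee_rot"][:,2]*.11
print(p1)
A=([.42,-.13,.26],toolR(12,-19.3));B=([.42,.11,.25],T0);C=([.5775,.3435,.20],T0);D=([.5775,.3435,.033],T0);Tt=([.455,.414,.1],T0)
q=s["joints"]
for X in((p1,s["ee_rot"]),A,B,C,D,Tt):
    q,e=ik(*X,q);print(q.round(1),round(e,5))
s1=st(p1,s["ee_rot"])
planN(*A,s1,14);planN(*B,st(*A),10);planN(*C,st(*B),12);planN(*B,s1,25)
E
```

```text
top 229 ((0.4533018469810486, 0.41265279054641724), (0.10949588567018509, 0.11142905801534653), 7.1400604248046875) 0.02940159287820765
((0.5778161287307739, 0.3433433771133423), 0.022094953805208206)
side 370 ((0.4555325210094452, 0.4137668013572693), (0.10871150344610214, 0.11715508997440338), 7.185026168823242) 0.027548380822959073
((0.5794711112976074, 0.34650087356567383), 0.023295484483242035)
[ 0.40992047 -0.40029629  0.24247885]
[-44.3   8.  -12.2 -35.3 -47.5  48. ] 0.0
[  8.1  -4.9 -30.3   6.8 -54.1 -30.9] 0.0
[ 36.3   1.7 -21.9   0.  -66.4 -55.6] 0.0
[ 44.5  27.4   5.8   0.  -68.4 -63.8] 0.0
[ 44.5  36.3  -4.7  -0.  -49.  -63.8] 0.0
[ 57.4  27.3 -10.1   0.  -52.6 -76.7] 0.0
rows 14 -0.752 0.178 -0.058 -0.207 0.105 0.022
rows 10 -0.906 0.32 0.003 -0.15 -0.0 0.0
rows 12 -0.908 -0.238 0.167 0.0 0.0 0.0
rows 25 -0.785 0.225 -0.008 -0.176 0.058 0.018
```

>>> {"name": "jog_arm", "arguments": {"plan": "0 -0.16 0 0 0 0 1;0 -0.16 0 0 0 0 1;0 0 -0.55 0 0 0 1;0 0 -0.55 0 0 0 1;0 0 -0.55 0 0 0 1;0 0 -0.55 0 0 0 1;0 0 -0.55 0 0 0 1;0 0 -0.55 0 0 0 1;0 0 -0.55 0 0 0 1;0 0 -0.55 0 0 0 1"}}

```text
time_s: 36.6
tcp_pos: [0.4089, -0.4001, 0.2433]
ee_rot: [[-0.211, -0.77, 0.602], [-0.963, 0.27, 0.008], [-0.169, -0.578, -0.799]]
wrist_force: [-0.2, -0.8, 0.4]
gripper_width: 0.006
gripper_force: 0.0
```

```bash
python3 - <<'E'
from kin import *
from station import r
s=r.sense();T0=toolR(0,-19.3)
planN([.42,.09,.25],T0,s,20)
for n in("top","side"):
    c=r.get_calibration(n);im,d=r.capture(n);c=dict(im=im,d=d,**c);W=cloud(c);h=cv2.cvtColor(im,cv2.COLOR_RGB2HSV);Q=(W-F)@H
    k=(Q[...,2]>.075)&(Q[...,2]<.086)&(Q[...,1]>-.04)&(Q[...,1]<.05)&(abs(Q[...,0])<.05);q=Q[k]*1000
    f=np.polyfit(q[:,1],q[:,0],1);print("bar",f.round(3))
    k=((h[...,0]<14)|(h[...,0]>172))&(h[...,1]>120)&(np.hypot(Q[...,0],Q[...,1])<.035)&(Q[...,2]>.0);q=Q[k]*1000;print(len(q),np.percentile(q,[1,50,99],axis=0).round(1).tolist())
E
```

```text
rows 20 -0.944 0.267 -0.008 -0.22 0.072 0.023
bar [ 0.011 -0.245]
207 [[-23.2, -14.8, 5.4], [12.9, 8.5, 47.9], [19.3, 23.1, 74.4]]
bar [0.024 1.541]
88 [[-20.6, -10.2, 3.9], [-12.1, 13.9, 52.0], [18.7, 23.5, 76.1]]
```

The keeper stays shut with the sleeve home. Now for the tight sleeve.

>>> {"name": "jog_arm", "arguments": {"plan": "-0.944 0.267 -0.008 -0.22 0.072 0.023 -1;-0.944 0.267 -0.008 -0.22 0.072 0.023 -1;-0.944 0.267 -0.008 -0.22 0.072 0.023 -1;-0.944 0.267 -0.008 -0.22 0.072 0.023 -1;-0.944 0.267 -0.008 -0.22 0.072 0.023 -1;-0.944 0.267 -0.008 -0.22 0.072 0.023 -1;-0.944 0.267 -0.008 -0.22 0.072 0.023 -1;-0.944 0.267 -0.008 -0.22 0.072 0.023 -1;-0.944 0.267 -0.008 -0.22 0.072 0.023 -1;-0.944 0.267 -0.008 -0.22 0.072 0.023 -1"}}

```text
time_s: 37.7
tcp_pos: [0.4104, -0.1537, 0.2456]
ee_rot: [[-0.285, -0.905, 0.315], [-0.954, 0.3, -0.0], [-0.094, -0.301, -0.949]]
wrist_force: [0.3, 0.4, 0.1]
gripper_width: 0.835
gripper_force: 0.0
```

>>> {"name": "jog_arm", "arguments": {"plan": "-0.944 0.267 -0.008 -0.22 0.072 0.023 -1;-0.944 0.267 -0.008 -0.22 0.072 0.023 -1;-0.944 0.267 -0.008 -0.22 0.072 0.023 -1;-0.944 0.267 -0.008 -0.22 0.072 0.023 -1;-0.944 0.267 -0.008 -0.22 0.072 0.023 -1;-0.944 0.267 -0.008 -0.22 0.072 0.023 -1;-0.944 0.267 -0.008 -0.22 0.072 0.023 -1;-0.944 0.267 -0.008 -0.22 0.072 0.023 -1;-0.944 0.267 -0.008 -0.22 0.072 0.023 -1;-0.944 0.267 -0.008 -0.22 0.072 0.023 -1"}}

```text
time_s: 38.7
tcp_pos: [0.4207, 0.0913, 0.249]
ee_rot: [[-0.33, -0.944, -0.003], [-0.944, 0.33, 0.001], [0.0, 0.003, -1.0]]
wrist_force: [0.2, -0.0, -0.9]
gripper_width: 1.0
gripper_force: 0.0
```

```bash
python3 - <<'E'
from kin import *
from station import r
s=r.sense();print(s["tcp_pos"],s["ee_rot"][:,2].round(3));C=([.5775,.3435,.20],toolR(0,-19.3))
planN(*C,s,20);planN(*C,s,14)
E
```

```text
[0.4207357  0.09133951 0.24896892] [-0.003  0.001 -1.   ]
rows 20 -0.58 -0.129 0.098 0.001 -0.0 0.0
rows 14 -0.828 -0.185 0.14 0.001 -0.0 0.0
```

>>> {"name": "jog_arm", "arguments": {"plan": "-0.828 -0.185 0.14 0 0 0 -1;-0.828 -0.185 0.14 0 0 0 -1;-0.828 -0.185 0.14 0 0 0 -1;-0.828 -0.185 0.14 0 0 0 -1;-0.828 -0.185 0.14 0 0 0 -1;-0.828 -0.185 0.14 0 0 0 -1;-0.828 -0.185 0.14 0 0 0 -1;-0.828 -0.185 0.14 0 0 0 -1;-0.828 -0.185 0.14 0 0 0 -1;-0.828 -0.185 0.14 0 0 0 -1"}}

```text
time_s: 39.7
tcp_pos: [0.5332, 0.2711, 0.2134]
ee_rot: [[-0.33, -0.944, -0.002], [-0.944, 0.33, 0.0], [0.0, 0.002, -1.0]]
wrist_force: [0.0, -0.3, -0.9]
gripper_width: 1.001
gripper_force: 0.0
```

>>> {"name": "jog_arm", "arguments": {"plan": "-0.828 -0.185 0.14 0 0 0 -1;-0.828 -0.185 0.14 0 0 0 -1;-0.828 -0.185 0.14 0 0 0 -1;-0.828 -0.185 0.14 0 0 0 -1;0 0 0 0 0 0 -1;0 0 0 0 0 0 -1;0 0 0 0 0 0 -1;0 0 0 0 0 0 -1;0 0 0 0 0 0 -1;0 0 0 0 0 0 -1"}}

```text
time_s: 40.7
tcp_pos: [0.5778, 0.342, 0.2009]
ee_rot: [[-0.331, -0.944, -0.0], [-0.944, 0.331, 0.001], [-0.001, 0.001, -1.0]]
wrist_force: [-0.2, 0.4, 0.4]
gripper_width: 1.004
gripper_force: 0.0
```

```bash
python3 look.py w9 .5775 .3435; python3 - <<'E'
from kin import *
from station import r
s=r.sense();planN([.5775,.3435,.033],toolR(0,-19.3),s,10)
E
```

```text
[0.57776985 0.34196889 0.20094983] 0.2
top 1629 313.23327194597914 187.6279926335175 centre ((0.579216718673706, 0.34232935309410095), 0.022231854498386383) 0.06810811697644335
radius pct [0.0102 0.0105 0.0168 0.0216 0.0219]
rows 10 -0.005 0.003 0.671 0.0 0.001 -0.0
```

>>> {"name": "jog_arm", "arguments": {"plan": "0 0 0.671 0 0 0 -1;0 0 0.671 0 0 0 -1;0 0 0.671 0 0 0 -1;0 0 0.671 0 0 0 -1;0 0 0.671 0 0 0 -1;0 0 0.671 0 0 0 -1;0 0 0.671 0 0 0 -1;0 0 0.671 0 0 0 -1;0 0 0.671 0 0 0 -1;0 0 0.671 0 0 0 -1"}}

```text
time_s: 41.75
tcp_pos: [0.5778, 0.3424, 0.0323]
ee_rot: [[-0.331, -0.944, -0.0], [-0.944, 0.331, 0.001], [-0.001, 0.001, -1.0]]
wrist_force: [-0.4, 0.9, 0.5]
gripper_width: 0.996
gripper_force: 0.0
```

>>> {"name": "jog_arm", "arguments": {"plan": "0 0 0 0 0 0 1;0 0 0 0 0 0 1;0 0 0 0 0 0 1;0 0 0 0 0 0 1;0 0 0 0 0 0 1;0 0 0 0 0 0 1;0 0 0 0 0 0 1;0 0 -0.5 0 0 0 1;0 0 -0.7 0 0 0 1;0 0 -0.8 0 0 0 1"}}

```text
time_s: 42.75
tcp_pos: [0.5774, 0.342, 0.0831]
ee_rot: [[-0.331, -0.944, -0.002], [-0.944, 0.331, -0.0], [0.001, 0.002, -1.0]]
wrist_force: [0.1, 1.1, -0.4]
gripper_width: 0.5
gripper_force: 30.0
```

```bash
python3 - <<'E'
from kin import *
from station import r
s=r.sense();print(s["tcp_pos"],s["gripper_width"],s["gripper_force"]);T0=toolR(0,-19.3)
B=([.4543,.413,.085],s["ee_rot"]);planN(*B,s,10);planN([.4543,.413,.0395],T0,st(*B),6)
E
```

```text
[0.57735424 0.34202148 0.083127  ] 0.5001788695214476 29.96911743251985
rows 10 -0.105 0.558 -0.007 0.0 0.0 0.0
rows 6 -0.0 -0.0 0.303 0.002 -0.001 -0.0
```

>>> {"name": "jog_arm", "arguments": {"plan": "-0.105 0.558 -0.007 0 0 0 1;-0.105 0.558 -0.007 0 0 0 1;-0.105 0.558 -0.007 0 0 0 1;-0.105 0.558 -0.007 0 0 0 1;-0.105 0.558 -0.007 0 0 0 1;-0.105 0.558 -0.007 0 0 0 1;-0.105 0.558 -0.007 0 0 0 1;-0.105 0.558 -0.007 0 0 0 1;-0.105 0.558 -0.007 0 0 0 1;-0.105 0.558 -0.007 0 0 0 1"}}

```text
time_s: 43.75
tcp_pos: [0.4538, 0.4138, 0.0846]
ee_rot: [[-0.33, -0.944, -0.001], [-0.944, 0.33, 0.001], [-0.001, 0.001, -1.0]]
wrist_force: [0.1, -0.5, -1.5]
gripper_width: 0.498
gripper_force: 30.0
```

>>> {"name": "jog_arm", "arguments": {"plan": "0 0 0 0 0 0 1;0 0 0.3 0 0 0 1;0 0 0.3 0 0 0 1;0 0 0.3 0 0 0 1;0 0 0.3 0 0 0 1;0 0 0.3 0 0 0 1;0 0 0.3 0 0 0 1;0 0 0 0 0 0 1;0 0 0 0 0 0 1;0 0 0 0 0 0 1"}}

```text
time_s: 44.75
tcp_pos: [0.4548, 0.4133, 0.0397]
ee_rot: [[-0.331, -0.944, -0.001], [-0.944, 0.331, 0.001], [-0.001, 0.001, -1.0]]
wrist_force: [-0.4, 0.4, -2.1]
gripper_width: 0.499
gripper_force: 30.0
```

>>> {"name": "jog_arm", "arguments": {"plan": "0 0 0 0 0 0 -0.5;0 0 0 0 0 0 -0.5;0 0 0 0 0 0 -0.5;0 0 0 0 0 0 -0.5;0 0 0 0 0 0 -0.5;0 0 0 0 0 0 -0.5;0 0 0 0 0 0 -0.5;0 0 0 0 0 0 -0.5;0 0 0 0 0 0 -0.5;0 0 0 0 0 0 -0.5"}}

```text
time_s: 45.75
tcp_pos: [0.4548, 0.4133, 0.0396]
ee_rot: [[-0.331, -0.944, -0.001], [-0.944, 0.331, 0.001], [-0.001, 0.001, -1.0]]
wrist_force: [0.5, -0.0, 0.0]
gripper_width: 0.75
gripper_force: 0.0
```

>>> {"name": "jog_arm", "arguments": {"plan": "0 0 -0.3 0 0 0 -0.5;0 0 -0.6 0 0 0 -0.5;0 0 -0.6 0 0 0 -0.5;0 0 -0.6 0 0 0 -0.5;0 0 -0.6 0 0 0 -0.5;0 0 -0.6 0 0 0 -0.5;0 0 -0.6 0 0 0 -0.5;0 0 -0.6 0 0 0 -0.5;0 0 -0.6 0 0 0 -0.5;0 0 -0.6 0 0 0 -0.5"}}

```text
time_s: 46.75
tcp_pos: [0.4548, 0.4131, 0.1834]
ee_rot: [[-0.33, -0.944, -0.0], [-0.944, 0.33, 0.001], [-0.001, 0.001, -1.0]]
wrist_force: [-0.5, -0.0, 0.3]
gripper_width: 0.748
gripper_force: 0.0
```

```bash
python3 - <<'E'
from kin import *
from station import r
c=r.get_calibration("side");im,d=r.capture("side");cv2.imwrite("pics/end.png",im[:,:,::-1]);W=cloud(dict(im=im,d=d,**c))
P=W[(np.linalg.norm(W[...,:2]-[.4543,.413],axis=-1)<.035)&(W[...,2]>.03)&(W[...,2]<.1)];t=P[P[:,2]>.068]
print(len(P),len(t),cv2.minEnclosingCircle(np.float32(t[:,:2])),t[:,2].mean())
E
python3 look.py w10 .4543 .413
```

```text
344 170 ((0.4588850438594818, 0.417561799287796), 0.024338439106941223) 0.07375425183639349
[0.45603857 0.41422276 0.18647783] 4.1
top 1941 315.0103039670273 189.6898505924781 centre ((0.45569947361946106, 0.4133930206298828), 0.0220870953053236) 0.07244611150313825
radius pct [0.0101 0.0104 0.0169 0.0216 0.0219]
```

View pics/end.png

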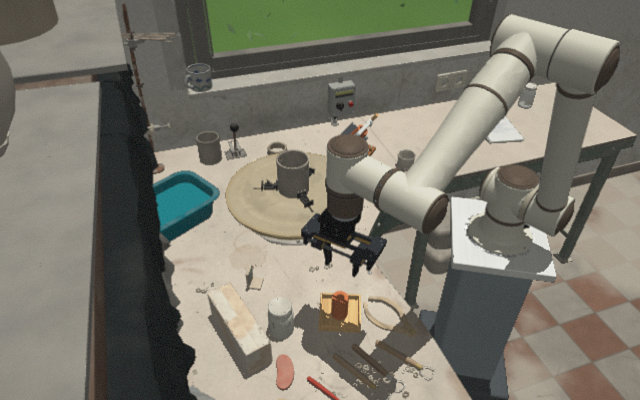

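The tight sleeve stands upright in the tray at (341,305), and the keeper bar is shut across the gauge near (365,128). The jar, tile and cup are where they were. The gripper touches nothing.

```bash
python3 -c "
from station import r
print(r.finish_job())"
```

```text
the job is handed in; nothing more can be done
None
```

I handed the job in at about 47 s: the fitting sleeve is home on the pin with the keeper shut over it, and the tight sleeve stands upright in the reject tray. I picked the tight sleeve from its camera-measured bore (about 21 mm) and never tried it on the pin, and the hand-in returned no verdict.

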